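# Return the check weight to its box with self-closing forceps

## Task

The balance check is finished: take the self-closing forceps from their leaning pocket in the stand and use them to lift the steel weight off the balance pan by its knob and set it down gently, upright and fully home, in its own well of the open weight box (the well it fits, second from the large end). Never touch this weight with the fingers, only with the forceps, and do not drop it, lay it over or disturb the other three weights. Finish by putting the forceps back, jaws down and all the way in, into the same pocket.

Things in the scene. Friction and masses are not known exactly. Their poses are not given: they have to be found in the camera images.
- forceps_grip (a point): steel self-closing forceps, 163 mm long, 50 g, two black grips; they lean 36 deg from vertical in a white stand, jaws down, tail roughly towards the robot's right (-y). Point: middle of the grips, 110 mm from the jaw ends, 53 mm below the tail's end. z: from jaws to tail; x: squeezing direction; y: across the flat. Grips 50 mm long (z), 12 wide (y), 26 over their outer faces (x) at rest
- forceps_a (a joint): how far the grips are squeezed, rad: 0 = jaws shut, grips 26 mm over their faces (x), opening begins at 9 N; 0.11 = hard stop, jaws 34 mm apart, grips 15 mm, 17 N. Carry shut with 3 to 6 N. With the 14 mm knob between the jaws, relax to a 3 to 6 N hold (grips 22.2 to 23.8 mm): the jaws grip it. At 21.5 mm or less the jaws are off the knob. They cannot open inside the pocket
- forceps_tip (a point): ends of the shut jaws of the forceps, on the centre line; axes as forceps_grip, which lies 110 mm along +z. Each jaw ends in a rubber-lined pad 10 mm wide (y), 14 mm long (z). Shut, the lowest 60 mm, which stand in the pocket, measure at most 11 mm in x and 10 mm in y
- pocket_floor (a point): floor centre of the middle pocket of the fixed white stand (base 105 x 118 mm). z: up along the pocket, leaning 22 deg from vertical, to the same side as the forceps; y: level, x: leaning up. Inside 20 x 20 mm, 60 deep, walls 3. The forceps lean 14 deg more, ends by the +x wall, shank on the mouth's -x edge. Pockets 37 mm to each side (y) hold fixed tools, tweezers 110 mm long and a 116 mm spatula
- pocket_mouth (a point): centre of the open end of the same pocket, 60 mm along its z from pocket_floor; same axes. Above it the mouth flares outwards 5 mm on every side over the next 7 mm
- w100_centre (a point): the weight to be returned: steel, 100 g, standing on the balance pan; round, 36.5 mm tall: body 24 mm in diameter and 24.5 tall, neck 9 in diameter and 4 tall, knob 14 in diameter and 8 tall. Point: on its axis, half-way up, 18.25 mm above its underside; z: its axis
- w100_knob (a point): centre of the same weight's knob, 32.5 mm above its underside. Jaw ends 4 to 6 mm below this point take the whole knob and clear the body
- pan (a point): centre of the top of the round balance pan, 120 mm in diameter, 72 mm above the bench. The fixed white balance is 225 x 195 mm, its housing 58 mm tall
- well_100 (a point): floor centre of this weight's own well in the fixed wooden box, 14 mm above the bench; z up, y along the row of wells. Well 31 mm in diameter, 14 deep, rim 28 mm above the bench. Block 62 x 186 mm; wells from its +y end 37, 31, 24, 19 mm in diameter, 38 to 45 apart; the 37 mm one is empty too, but not for this weight. The lid lies open beyond the block's +x side, 20 mm tall
- w200_centre (a point): steel 200 g weight, 30 mm in diameter, 46 tall, standing in the open lid of the box; centre of the weight. Leave alone
- w50_centre (a point): steel 50 g weight in its well, 19 mm in diameter, 29 tall, 15 mm of it above the block; centre of the weight. Leave alone
- w20_centre (a point): steel 20 g weight in its well, 14 mm in diameter, 22 tall, 8 mm of it above the block; centre of the weight. Leave alone
Mind the look-alikes: they are no part of the job. What is shaped like the part that bears w100_centre but orange, turquoise or yellow is not meant.

How it is judged:
By the outcome, as a careful person would: the job done as asked, in the order asked, and still so for the second after the job is handed in, with the robot touching nothing.
It also fails if it takes over 67 s, if anything falls off the work surface, if the arm or the gripper's body presses on something with over 40 N, if the wrist force passes 120 N, or if a joint passes its speed limit or range.

## Robot

A 6-joint arm with a two-finger parallel gripper is mounted at the origin on the work surface. World frame = base frame: x ahead of the robot, y to its left, z up, the work surface at z = 0. Lengths are in m, angles in rad, forces in N, time in s.
With the tool pointing down it reaches from about 0.3 to 0.75 m from the base axis. Payload 8.5 kg.
Tool frame: the origin (TCP) lies on the centre line of the jaws, within the pads' length; the fingertips stand 17 mm ahead of it and the grasp point (between the pads) lies 2 mm behind it; x points along the fingers, z is the direction in which the jaws open and shut, and the axes are right-handed (so a half turn about x gives the same grasp; the last joint's range is limited). The gripper opens to 88 mm and grips with 3 to 60 N. Pads are 18 mm wide; open, the fingers measure 123 mm over their backs; the gripper's body (75 mm by 187 mm) begins 45 mm behind the grasp point.
Start: joints at [-1.419, 0.381, 1.297, -0, 1.464, -0.215], TCP at [0.197, -0.513, 0.256] pointing down, gripper open.
Joint ranges: [-3.11, 3.11], [-0.89, 2.33], [0.22, 2.48], [-1.42, 4.56], [0.17, 2.85], [-2.88, 2.88]. Speed limits (rad/s): [2.39, 2.39, 3.14, 3.14, 3.14, 3.14].

## Interface

Orientations are given as [roll, pitch, yaw] about the fixed x, y, z axes, in that order (R = Rz(yaw) Ry(pitch) Rx(roll)).
In Python, from cell import ctrl, inverse_kinematics, read_state, viewer gives the robot as it stands. The module is installed in compiled form; this text tells all that it offers. Calls block until the motion is done:
- ctrl.move_ptp(position, orientation): joint-space move of the TCP to a pose.
- ctrl.servo_line(position, rotation=None, rate=0.15): straight line of the TCP; rotation=None keeps the orientation; rate is the mean speed in m/s.
- ctrl.move_joints(angles): joint-space move.
- ctrl.gripper_to(opening): finger opening in m; the grip force is fixed at half the most; returns when the fingers have stopped.
- ctrl.dwell(seconds).
- inverse_kinematics(position, orientation): joint angles nearest the present ones, or None.
- read_state(): the state.
- viewer.capture(name): name is "scene" or "top"; returns the picture (384x512x3 uint8, red, green, blue); there is no depth.
- viewer.get_calibration(name): a dict with "camera_matrix" (3x3 intrinsics, pixels), "pose" (4x4, takes a point from camera to world coordinates). Camera axes: x right, y up, looking along -z (the intrinsics and any distortion apply to the point x, -y, -z); pixel columns grow to the right and rows downward; lengths in m; the calibration is good to about 2 mm. A picture is of the moment at which its call begins. get_calibration takes no time and is no camera call.
A pose or a line that the arm cannot do raises ctrl.PlanningError and nothing moves.
- ctrl.finish_job(): hands the job in, once; it reports no verdict.
The state is a dict: "time": time; "joint_pos": joint angles; "qd": joint speeds; "joint_efforts": joint torques, N m; "tcp_pos": TCP position; "eef_rot": TCP orientation; "contact_force": force on the tool from outside, world axes, zero at the start; "moment": the same for the moment, N m; "gripper_width": finger opening in m.
Only numpy, scipy, OpenCV 4.12 (cv2) and the standard library are available. Lean on these libraries where they do the work, as an engineer would, in place of code of your own. Each camera call takes 0.05 s, during which the arm holds its last target.

## Working session

There is one attempt and no reset: what is moved stays moved. The work goes in short steps, each a Python script; the robot and the scene stay as the last script left them, time stands still between calls to the robot, and variables do not carry over. Pictures are saved under pics/ and viewed, and the job is handed in when it is done.

```bash
mkdir -p pics; ls
python3 - <<'E'
from cell import ctrl, inverse_kinematics, read_state, viewer
import cv2, numpy as np
s=read_state(); print(s)
for n in("scene","top"):
    im=viewer.capture(n); cv2.imwrite(f"pics/{n}0.png",im[:,:,::-1])
    c=viewer.get_calibration(n); print(n,{k:np.round(np.array(v),4).tolist() if not isinstance(v,str) else v for k,v in c.items()})
print(read_state()['time'])
E
```

```text
pics
{'time': 0.0, 'joint_pos': array([-1.41927988e+00,  3.81249157e-01,  1.29824689e+00,  4.11421730e-06,
        1.46358792e+00, -2.15281644e-01]), 'qd': array([-0.00261393,  0.00127655, -0.00035069, -0.00050569, -0.00061613,
       -0.00141524]), 'joint_efforts': array([ 6.19170423e-04, -4.37925625e+01, -2.24552125e+01,  7.13324198e-02,
        3.52416141e-02, -1.19597426e-04]), 'tcp_pos': array([ 0.19721604, -0.51316413,  0.25511388]), 'eef_rot': array([2.92356851, 1.56930501, 1.71956983]), 'contact_force': array([-0.1767518 , -0.42350509,  0.09598126]), 'moment': array([0.00899419, 0.02685037, 0.01235224]), 'gripper_width': 0.08796657349432394}
scene {'camera_matrix': [[361.3916, 0.0, 257.1344], [0.0, 361.3916, 187.3819], [0.0, 0.0, 1.0]], 'pose': [[-0.2886, -0.5506, 0.7833, 1.3541], [0.9573, -0.1498, 0.2474, 0.2858], [-0.0189, 0.8212, 0.5703, 0.6697], [0.0, 0.0, 0.0, 1.0]]}
top {'camera_matrix': [[397.9994, 0.0, 260.2194], [0.0, 397.9994, 191.8174], [0.0, 0.0, 1.0]], 'pose': [[0.0282, 0.9969, -0.0736, 0.5358], [-0.9995, 0.0273, -0.0135, 0.0314], [-0.0114, 0.074, 0.9972, 1.1495], [0.0, 0.0, 0.0, 1.0]]}
0.1
```

View pics/scene0.png

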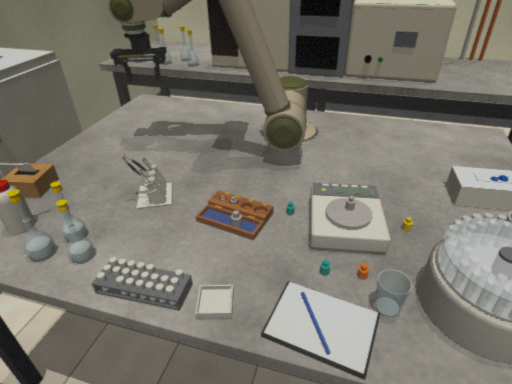

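View pics/top0.png

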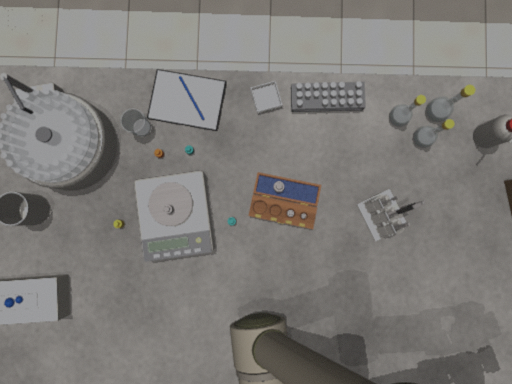

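The stand is at scene (153,190) and top (383,215), the box at scene (235,213) and top (285,202), and the balance at scene (349,215) and top (173,215). Small coloured look-alikes sit around the balance. I'll enlarge these areas.

Run:
```python
import cv2, numpy as np
def crop(n,x0,y0,w,h,s,out):
    im=cv2.imread(f"pics/{n}0.png")[y0:y0+h,x0:x0+w]
    im=cv2.resize(im,None,fx=s,fy=s,interpolation=cv2.INTER_CUBIC)
    for i in range(0,w,10):
        cv2.line(im,(i*s,0),(i*s,6 if i%50 else 14),(0,0,255),1)
        if i%20==0: cv2.putText(im,str(x0+i),(i*s,22),0,0.4,(0,0,255),1)
    for i in range(0,h,10):
        cv2.line(im,(0,i*s),(6,i*s),(0,0,255),1)
        if i%20==0: cv2.putText(im,str(y0+i),(8,i*s+4),0,0.4,(0,0,255),1)
    cv2.imwrite(f"pics/{out}.png",im)
crop("scene",115,145,75,70,8,"s_stand")
crop("scene",190,180,100,65,8,"s_box")
crop("scene",300,170,100,75,8,"s_bal")
crop("top",350,180,80,65,9,"t_stand")
crop("top",240,165,90,70,8,"t_box")
crop("top",125,165,100,75,8,"t_bal")
```

```text
(no output)
```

View pics/s_stand.png

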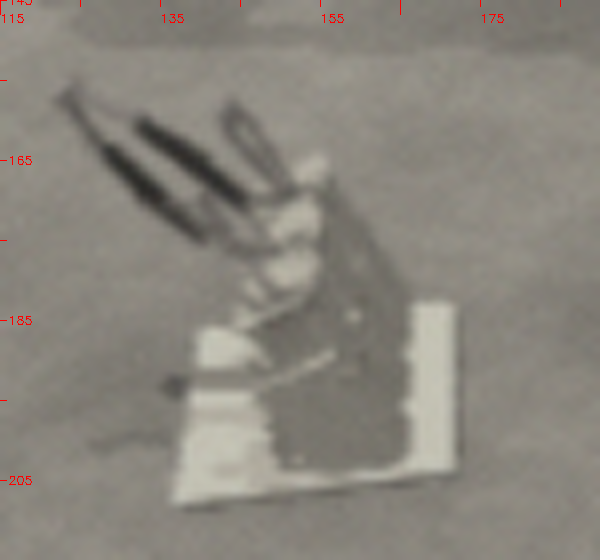

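View pics/t_stand.png

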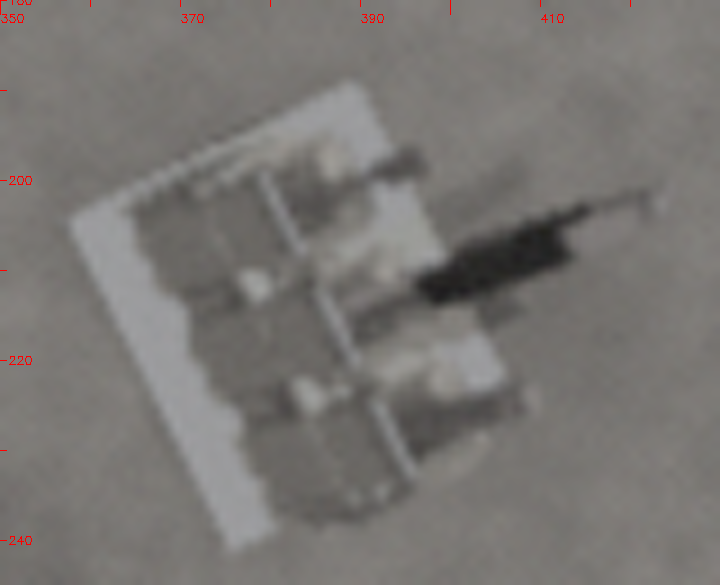

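View pics/s_box.png

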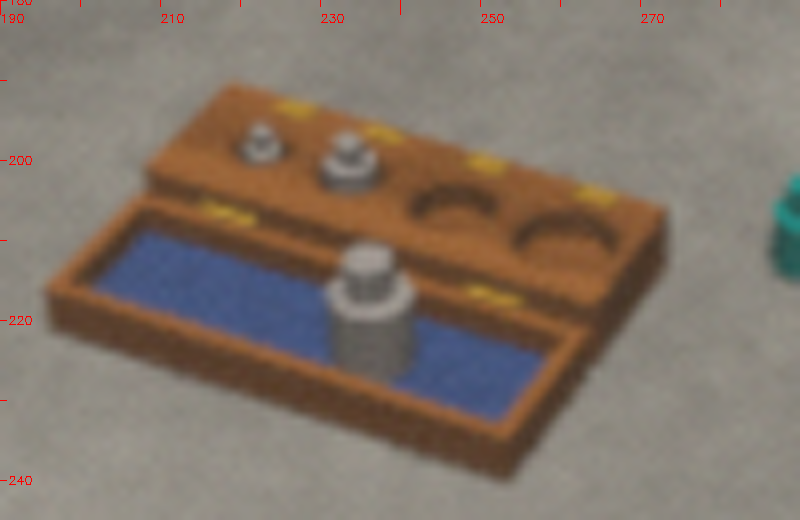

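View pics/t_box.png

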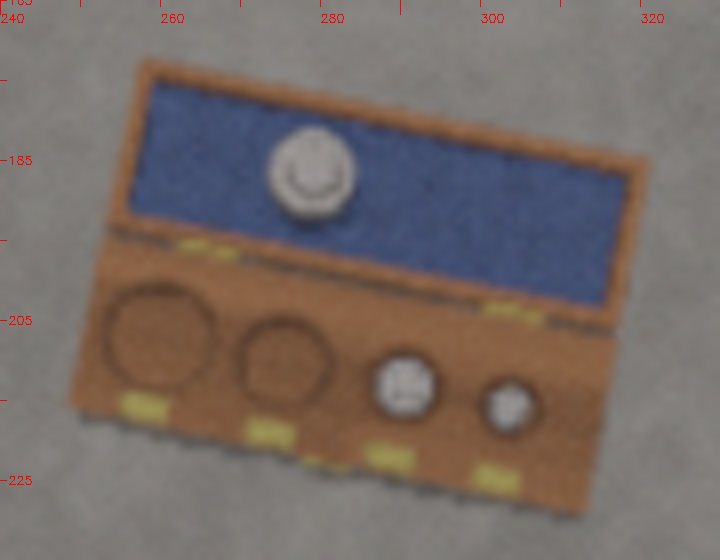

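View pics/s_bal.png

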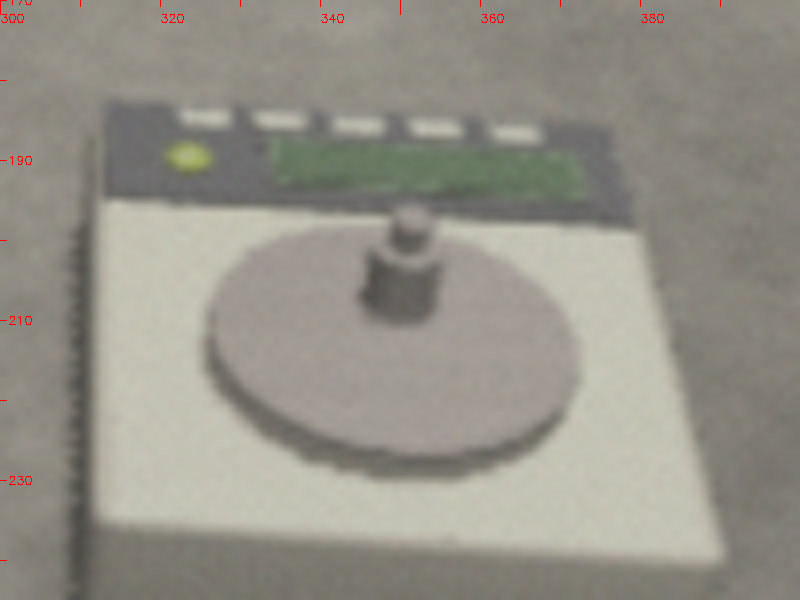

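View pics/t_bal.png

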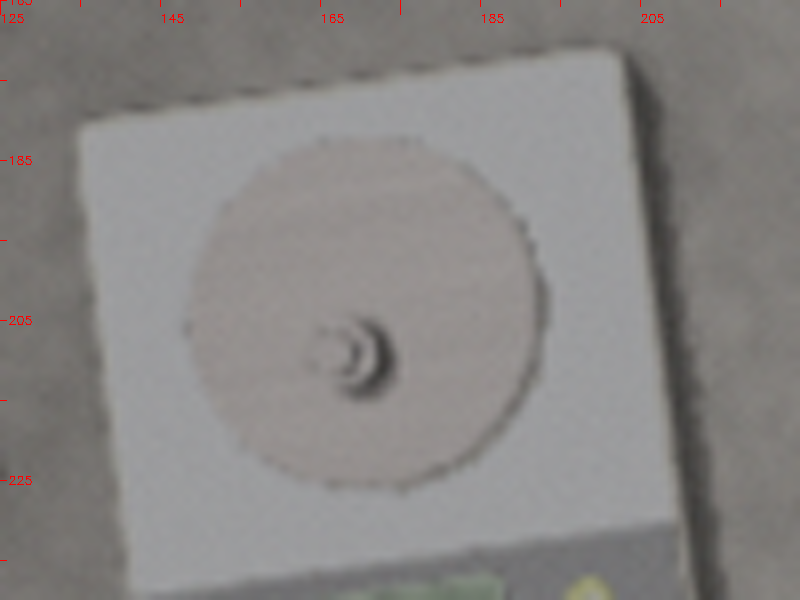

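```bash
cat > h.py <<'E'
import cv2, numpy as np, json
from scipy.optimize import least_squares
def cal(n):
    try: return CAL[n]
    except KeyError: pass
CAL={}
def load():
    from cell import viewer
    for n in("scene","top"):
        c=viewer.get_calibration(n); CAL[n]=(np.array(c["camera_matrix"]),np.array(c["pose"]))
load()
def proj(n,P):
    K,T=CAL[n]; P=np.atleast_2d(P); c=(P-T[:3,3])@T[:3,:3]
    q=np.c_[c[:,0],-c[:,1],-c[:,2]]@K.T
    return q[:,:2]/q[:,2:]
def ray(n,uv):
    K,T=CAL[n]; d=np.linalg.inv(K)@np.array([uv[0],uv[1],1.]); d=T[:3,:3]@np.array([d[0],-d[1],-d[2]])
    return T[:3,3],d/np.linalg.norm(d)
def onz(n,uv,z):
    o,d=ray(n,uv); return o+d*(z-o[2])/d[2]
def tri(a,b):
    f=lambda P:np.r_[proj("scene",P)[0]-a,proj("top",P)[0]-b]
    r=least_squares(f,onz("top",b,0.05)); return r.x,r.fun
def cp(c,x0,y0,s): c=np.atleast_2d(np.array(c,float)); return (c+.5)/s-.5+np.array([x0,y0])
def circ(c,r,n=60,R=np.eye(3)):
    t=np.linspace(0,2*np.pi,n); return np.array(c)+ (np.c_[r*np.cos(t),r*np.sin(t),0*t])@R.T
def crop(im,x0,y0,w,h,s,out,polys=(),n=None):
    """im BGR; polys: list of Nx3 world polylines"""
    o=cv2.resize(im[y0:y0+h,x0:x0+w],None,fx=s,fy=s,interpolation=cv2.INTER_CUBIC)
    for k,P in enumerate(polys):
        q=((proj(n,P)-[x0,y0]+.5)*s-.5)
        col=[(0,255,0),(0,0,255),(255,255,0),(255,0,255)][k%4]
        cv2.polylines(o,[np.round(q).astype(int).reshape(-1,1,2)],False,col,1,cv2.LINE_AA)
    for i in range(0,w,10): cv2.line(o,(i*s,0),(i*s,6),(0,0,255),1)
    for i in range(0,h,10): cv2.line(o,(0,i*s),(6,i*s),(0,0,255),1)
    cv2.imwrite(f"pics/{out}.png",o)
E
python3 - <<'E'
from h import *
# box corners z=28: order hinge-left, hinge-right, far... in top
tb=cp([(110,230),(617,335),(585,517),(72,407)],240,165,8)
sb=cp([(595,308),(148,168),(232,84),(667,207)],190,180,8)
for a,b in zip(sb,tb):
    P,r=tri(a,b); print("box",P.round(4),r.round(2), onz("top",b,.028).round(4), onz("scene",a,.028).round(4))
print("well",onz("top",cp((286,362),240,165,8)[0],.028), "big",onz("top",cp((160,337),240,165,8)[0],.028))
print("pan top",onz("top",cp((365,314),125,165,8)[0],.072),"scene",onz("scene",cp((394,336),300,170,8)[0],.072))
P,r=tri(cp((412,228),300,170,8)[0],cp((334,353),125,165,8)[0]);print("knob",P,r)
print("body bottom scene",onz("scene",cp((401,309),300,170,8)[0],.072))
# stand base corners
tb=cp([(72,222),(350,80),(510,375),(238,550)],350,180,9)
for b in tb: print("base",onz("top",b,.004).round(4))
E
```

```text
box [0.6132 0.0677 0.0297] [-0.63  0.02 -0.62  0.17] [0.6138 0.066  0.028 ] [0.6106 0.0687 0.028 ]
box [ 0.5813 -0.1122  0.0315] [-0.31 -0.01 -0.28  0.1 ] [ 0.5817 -0.1134  0.028 ] [ 0.5768 -0.1134  0.028 ]
box [ 0.5177 -0.1035  0.0278] [ 0.04  0.    0.03 -0.01] [ 0.5177 -0.1034  0.028 ] [ 0.518  -0.1034  0.028 ]
box [0.5509 0.0781 0.0296] [-0.24  0.01 -0.23  0.06] [0.5511 0.0775 0.028 ] [0.5487 0.0782 0.028 ]
well [0.568985   0.00267135 0.028     ] big [0.57654774 0.04724617 0.028     ]
pan top [0.57601398 0.28951229 0.072     ] scene [0.57656597 0.29102367 0.072     ]
knob [0.56165298 0.29123589 0.10544246] [-0.03681214  0.00527181 -0.03739535  0.00451339]
body bottom scene [0.56143396 0.29196934 0.072     ]
base [ 0.5923 -0.2335  0.004 ]
base [ 0.6402 -0.3217  0.004 ]
base [ 0.5475 -0.3727  0.004 ]
base [ 0.4898 -0.287   0.004 ]
```

```bash
cat > m.py <<'E'
from h import *
Z=np.array([0,0,1.])
def stand(az):
    L=np.array([np.cos(az),np.sin(az),0])
    def fr(th):
        z=np.sin(th)*L+np.cos(th)*Z; x=-np.cos(th)*L+np.sin(th)*Z
        return np.c_[x,np.cross(z,x),z]
    return L,fr(np.radians(22)),fr(np.radians(36))
def rect(o,R,a,b,z): return np.array([o+R@np.array([i*a,j*b,z]) for i,j in((1,1),(1,-1),(-1,-1),(-1,1),(1,1))])
def stand_polys(F,az,grip):
    L,Rp,Rf=stand(az); P=[]
    for k in(-1,0,1):
        o=F+Rp[:,1]*.037*k
        P+= [rect(o,Rp,.010,.010,.060),rect(o,Rp,.015,.015,.067),rect(o,Rp,.013,.013,.0)]
    for sx in(1,-1):
        P.append(np.array([grip+Rf@np.array([sx*.013,j,k]) for j,k in((-.006,-.025),(.006,-.025),(.006,.025),(-.006,.025),(-.006,-.025))]))
    P.append(np.array([grip-.110*Rf[:,2],grip+.053*Rf[:,2]]))
    return P
E
python3 - <<'E'
from m import *
for nm,a,b in(("tail",(68,95),(652,197)),("gripmid",(173,180),(498,256)),("gripjaw",(222,222),(428,287)),("griptail",(124,137),(575,228))):
    P,r=tri(cp(a,115,145,8)[0],cp(b,350,180,9)[0]);print(nm,P.round(4),r.round(2))
E
```

```text
tail [ 0.5962 -0.3591  0.1532] [-0.06 -0.01 -0.05  0.03]
gripmid [ 0.5813 -0.3324  0.1121] [ 0.65  0.1   0.51 -0.27]
gripjaw [ 0.573  -0.3204  0.0903] [ 1.03  0.14  0.82 -0.42]
griptail [ 0.5883 -0.3456  0.1329] [ 0.07  0.01  0.05 -0.03]
```

```bash
cat > ov.py <<'E'
from m import *
import sys
az,gx,gy,gz,fx=[float(v) for v in sys.argv[1:6]]; az=np.radians(az)
L,Rp,Rf=stand(az); g=np.array([gx,gy,gz]); tip=g-.110*Rf[:,2]; F=tip-Rp[:,0]*fx-Rp[:,2]*.0015
print("tip",tip.round(4),"F",F.round(4))
P=stand_polys(F,az,g)
crop(cv2.imread("pics/scene0.png"),115,145,75,70,10,"os",P,"scene")
crop(cv2.imread("pics/top0.png"),350,180,80,65,10,"ot",P,"top")
E
python3 ov.py -62 .5813 -.3324 .1121 .004
```

```text
tip [ 0.5509 -0.2753  0.0231] F [ 0.5524 -0.2781  0.0202]
```

View pics/os.png

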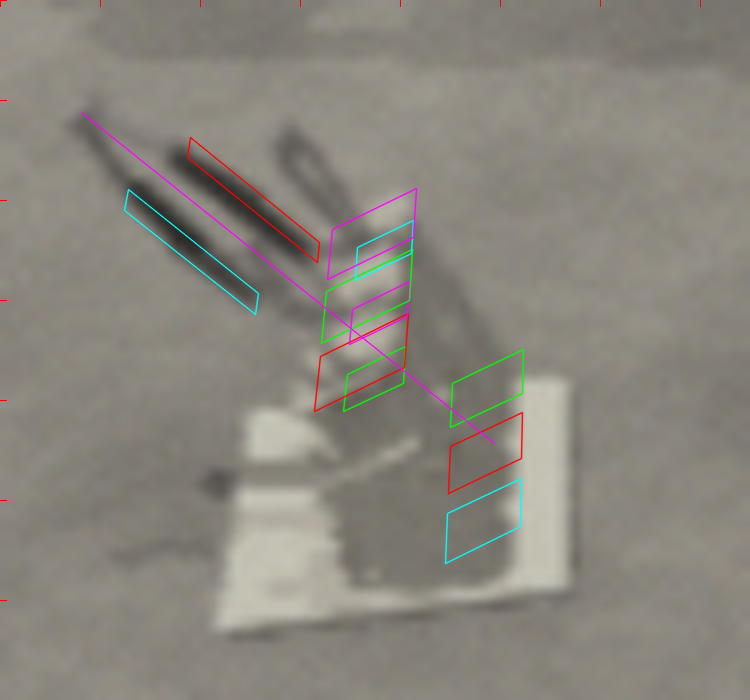

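View pics/ot.png

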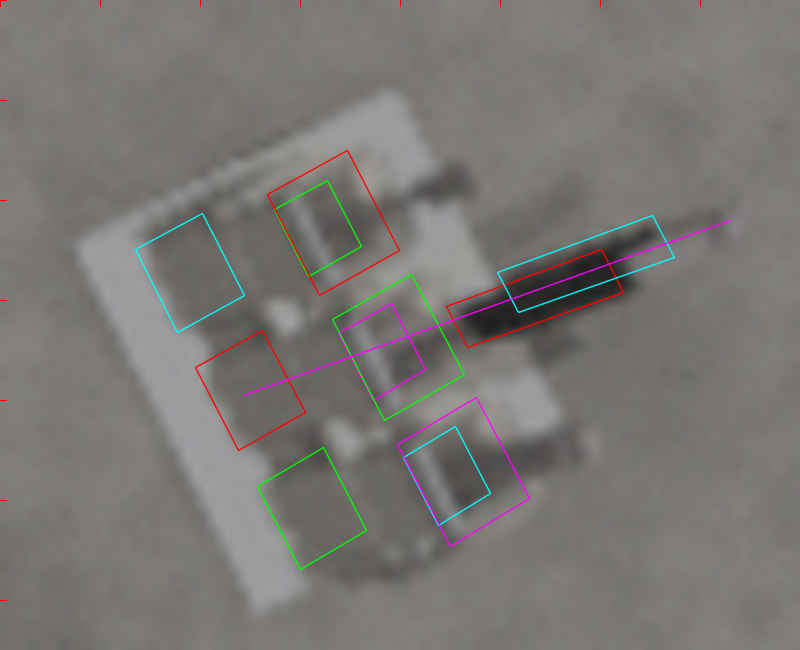

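```bash
cat > r.py <<'E'
from m import *
from scipy.spatial.transform import Rotation as Rn
A=np.radians(50)
AZ=np.radians(-62)
L,Rp,Rf=stand(AZ)
G0=np.array([.5815,-.333,.1128])
def fr(az,th):   # forceps frame: lean azimuth, lean angle
    L=np.array([np.cos(az),np.sin(az),0]); z=np.sin(th)*L+np.cos(th)*Z; x=-np.cos(th)*L+np.sin(th)*Z
    return np.c_[x,np.cross(z,x),z]
def tool(R,flip=1,a=A):
    """forceps frame -> tool rotation; approach = -cos a z - sin a y"""
    x=-np.cos(a)*R[:,2]-np.sin(a)*R[:,1]; z=flip*R[:,0]; return np.c_[x,np.cross(z,x),z]
def rpy(M): return Rn.from_matrix(M).as_euler('xyz')
def tcp(g,R,flip=1,a=A):
    """pose with the grasp point (2 mm behind TCP) at g"""
    M=tool(R,flip,a); return g+.002*M[:,0], rpy(M)
E
python3 - <<'E'
from r import *
from cell import inverse_kinematics as ik
for fl in(1,-1):
  for a in(45,50,60):
    a=np.radians(a)
    out=[]
    for nm,g,R in(("grip",G0,Rf),("up",G0+.1*Rf[:,2],Rf),("pre",G0-.1*tool(Rf,fl,a)[:,0],Rf),("vert",np.array([.56,-.25,.3]),fr(AZ,0)),("bal",np.array([.5615,.291,.21]),fr(AZ,0)),("balup",np.array([.5615,.291,.30]),fr(AZ,0)),("well",np.array([.569,.0027,.152]),fr(AZ,0)),("pock22",G0,Rp)):
        p,o=tcp(g,R,fl,a); q=ik(p,o); out.append((nm,None if q is None else np.round(q,2).tolist()))
    print(fl,round(np.degrees(a)),*out,sep="\n  ")
E
```

```text
1
  45
  ('grip', None)
  ('up', [-0.98, 0.86, 0.86, 0.88, 1.82, -2.72])
  ('pre', [-1.07, 0.83, 1.01, 0.82, 1.82, -2.88])
  ('vert', None)
  ('bal', [0.22, 0.37, 1.7, 0.56, 0.36, -2.29])
  ('balup', [0.22, 0.26, 1.56, 0.35, 0.58, -2.05])
  ('well', None)
  ('pock22', None)
1
  50
  ('grip', None)
  ('up', [-1.0, 0.85, 0.92, 0.95, 1.77, -2.75])
  ('pre', None)
  ('vert', None)
  ('bal', [0.21, 0.37, 1.75, 0.92, 0.27, -2.65])
  ('balup', [0.21, 0.25, 1.61, 0.48, 0.47, -2.19])
  ('well', [-0.48, 0.43, 1.91, 1.32, 0.71, 2.71])
  ('pock22', None)
1
  60
  ('grip', None)
  ('up', [-1.03, 0.83, 1.04, 1.09, 1.68, -2.83])
  ('pre', None)
  ('vert', None)
  ('bal', [0.2, 0.4, 1.85, 2.05, 0.28, 2.49])
  ('balup', [0.2, 0.25, 1.73, 1.1, 0.28, -2.8])
  ('well', [-0.52, 0.48, 1.99, 1.64, 0.83, 2.37])
  ('pock22', None)
-1
  45
  ('grip', [-0.97, 0.85, 1.15, 0.85, 1.64, 0.21])
  ('up', [-0.98, 0.86, 0.86, 0.88, 1.82, 0.42])
  ('pre', [-1.07, 0.83, 1.01, 0.82, 1.82, 0.27])
  ('vert', [-0.89, 0.36, 1.4, 0.8, 1.3, -0.0])
  ('bal', [0.22, 0.37, 1.7, 0.56, 0.36, 0.85])
  ('balup', [0.22, 0.26, 1.56, 0.
[... 223 characters left out ...]
  ('pre', [-1.1, 0.82, 1.09, 0.89, 1.77, 0.22])
  ('vert', [-0.92, 0.37, 1.44, 0.9, 1.29, -0.08])
  ('bal', [0.21, 0.37, 1.75, 0.92, 0.27, 0.49])
  ('balup', [0.21, 0.25, 1.61, 0.48, 0.47, 0.95])
  ('well', [-0.48, 0.43, 1.91, 1.32, 0.71, -0.43])
  ('pock22', [-0.98, 0.79, 1.29, 0.92, 1.43, -0.04])
-1
  60
  ('grip', [-1.02, 0.85, 1.29, 1.08, 1.55, 0.07])
  ('up', [-1.03, 0.83, 1.04, 1.09, 1.68, 0.31])
  ('pre', [-1.15, 0.82, 1.22, 1.02, 1.7, 0.1])
  ('vert', [-0.96, 0.39, 1.51, 1.1, 1.31, -0.24])
  ('bal', [0.2, 0.4, 1.85, 2.05, 0.28, -0.65])
  ('balup', [0.2, 0.25, 1.73, 1.1, 0.28, 0.34])
  ('well', [-0.52, 0.48, 1.99, 1.64, 0.83, -0.77])
  ('pock22', [-1.02, 0.8, 1.36, 1.09, 1.42, -0.16])
```

Run:
```python
from r import *
from cell import inverse_kinematics as ik
for ps in range(-150,1,15):
    out=[]
    for nm,g in(("bal",[.5615,.291,.21]),("balup",[.5615,.291,.30]),("well",[.569,.0027,.152]),("wellup",[.569,.0027,.26])):
        p,o=tcp(np.array(g),fr(np.radians(ps),0),-1); q=ik(p,o); out.append((nm,None if q is None else np.round(q,2).tolist()))
    print(ps,*out)
```

```text
-150 ('bal', None) ('balup', None) ('well', [0.08, 0.53, 1.68, -1.14, 0.86, -2.82]) ('wellup', None)
-135 ('bal', None) ('balup', None) ('well', [0.02, 0.48, 1.8, -1.32, 0.61, -2.86]) ('wellup', None)
-120 ('bal', None) ('balup', None) ('well', None) ('wellup', [-0.06, 0.25, 1.75, -0.86, 0.47, 2.68])
-105 ('bal', None) ('balup', [0.48, 0.36, 1.46, -0.82, 0.79, 2.75]) ('well', None) ('wellup', [-0.18, 0.21, 1.81, -0.26, 0.25, 1.88])
-90 ('bal', [0.4, 0.41, 1.68, -0.97, 0.37, 2.77]) ('balup', [0.4, 0.3, 1.55, -0.61, 0.55, 2.38]) ('well', [-0.3, 0.4, 1.99, 1.94, 0.24, -0.58]) ('wellup', [-0.3, 0.2, 1.83, 0.73, 0.34, 0.67])
-75 ('bal', None) ('balup', [0.3, 0.26, 1.6, -0.08, 0.41, 1.67]) ('well', [-0.41, 0.41, 1.96, 1.53, 0.49, -0.43]) ('wellup', [-0.41, 0.21, 1.81, 0.99, 0.6, 0.21])
-60 ('bal', [0.2, 0.37, 1.75, 0.97, 0.3, 0.41]) ('balup', [0.2, 0.25, 1.61, 0.55, 0.49, 0.87]) ('well', [-0.48, 0.43, 1.9, 1.3, 0.74, -0.43]) ('wellup', [-0.48, 0.25, 1.76, 1.01, 0.87, -0.02])
-45 ('bal', [0.11, 0.39, 1.72, 1.1, 0.57, 0.07]) ('balup', [0.11, 0.27, 1.59, 0.82, 0.71, 0.41]) ('well', [-0.53, 0.48, 1.8, 1.12, 0.97, -0.47]) ('wellup', [-0.53, 0.31, 1.67, 0.96, 1.12, -0.17])
-30 ('bal', [0.04, 0.43, 1.65, 1.06, 0.83, -0.1]) ('balup', [0.04, 0.32, 1.52, 0.9, 0.97, 0.16]) ('well', [-0.54, 0.53, 1.69, 0.97, 1.18, -0.53]) ('wellup', [-0.54, 0.38, 1.56, 0.9, 1.35, -0.29])
-15 ('bal', [0.0, 0.48, 1.55, 0.99, 1.09, -0.21]) ('balup', [0.0, 0.38, 1.42, 0.91, 1.22, -0.01]) ('well', [-0.53, 0.59, 1.56, 0.85, 1.39, -0.6]) ('wellup', [-0.53, 0.45, 1.43, 0.83, 1.57, -0.4])
0 ('bal', [-0.01, 0.54, 1.43, 0.91, 1.32, -0.32]) ('balup', [-0.01, 0.45, 1.3, 0.88, 1.46, -0.14]) ('well', [-0.5, 0.65, 1.42, 0.74, 1.58, -0.69]) ('wellup', [-0.5, 0.52, 1.3, 0.76, 1.77, -0.52])
```

Candidates for each item:
- **Weight:** the steel w100 on the pan, scene (351,203), top (168,209). Lookalikes are the turquoise ones at scene (291,208) and (325,267), orange (363,270), yellow (408,223), and the w200 in the lid at (236,217). I choose the steel one on the pan, which the crop confirmed.
- **Forceps:** the tool with black grips in the middle pocket, scene (137,168). The tweezers are at (146,162) and the spatula at (137,193).
- **Well:** second from the large end, top (275,210). The 37 mm well is at (260,206).

Next I approach the forceps.

Run:
```python
from r import *
from cell import ctrl, inverse_kinematics as ik, read_state, viewer
p,o=tcp(G0,Rf,-1); M=tool(Rf,-1)
ctrl.gripper_to(.048)
ctrl.move_ptp(p-.15*M[:,0],o)
s=read_state(); print(s['time'],s['tcp_pos'],p-.15*M[:,0])
ctrl.servo_line(p-.045*M[:,0],rate=.12)
s=read_state(); print(s['time'],s['tcp_pos'],s['gripper_width'],s['contact_force'])
for n in("scene","top"): cv2.imwrite(f"pics/{n}1.png",viewer.capture(n)[:,:,::-1])
crop(cv2.imread("pics/scene1.png"),105,125,95,80,8,"s1",[np.array([p-.064*M[:,0],p])],"scene")
crop(cv2.imread("pics/top1.png"),345,170,95,75,8,"t1",[np.array([p-.064*M[:,0],p])],"top")
```

```text
2.0667 [ 0.5072118  -0.43601733  0.19034627] [ 0.50764787 -0.43559838  0.18976386]
3.0917 [ 0.55987552 -0.36345418  0.13555258] 0.04792794555723478 [1.29840226 0.46411258 0.82010904]
```

View pics/s1.png

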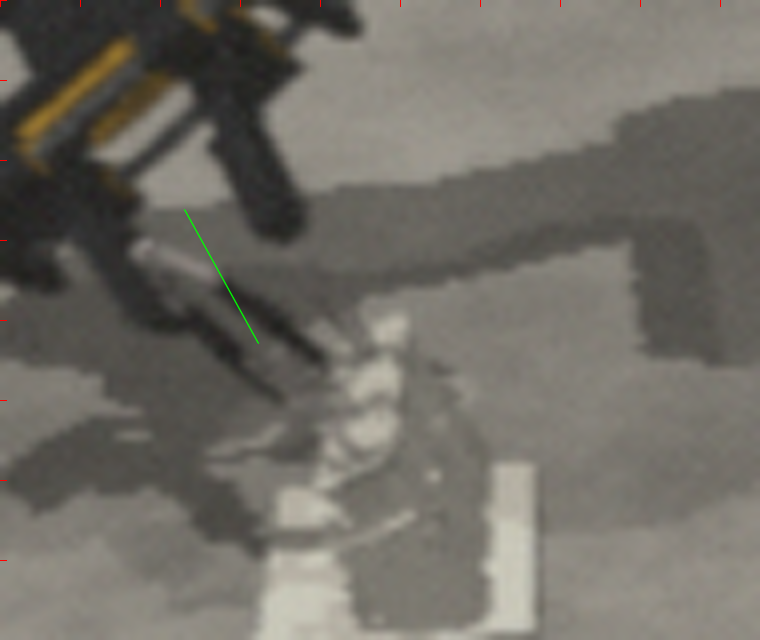

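View pics/t1.png

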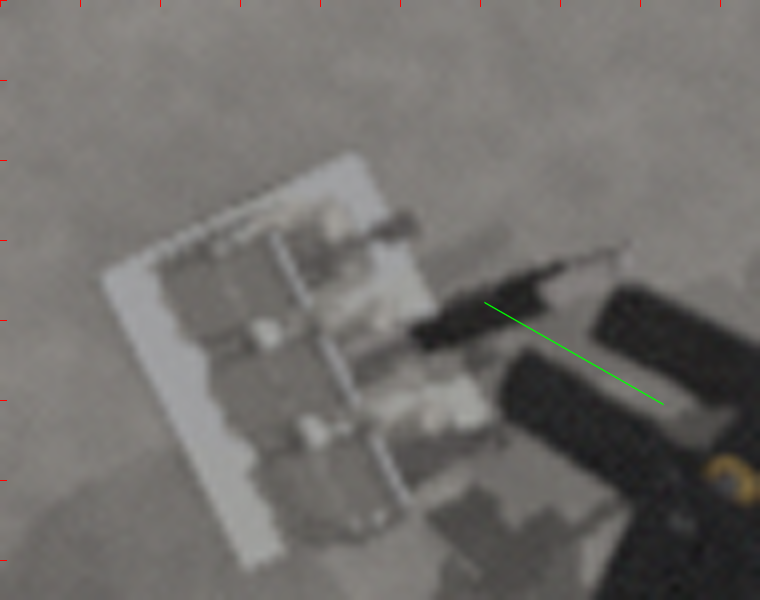

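Run:
```python
from r import *
from cell import ctrl, inverse_kinematics as ik, read_state, viewer
p,o=tcp(G0,Rf,-1); M=tool(Rf,-1)
def st(l):
    s=read_state(); print(l,round(s['time'],2),s['tcp_pos'].round(4),round(s['gripper_width']*1e3,2),s['contact_force'].round(2),s['moment'].round(3))
ctrl.servo_line(p-.02*M[:,0],rate=.1); st("a")
ctrl.servo_line(p,rate=.08); st("b")
ctrl.gripper_to(.032); st("c")
for n in("scene","top"): cv2.imwrite(f"pics/{n}2.png",viewer.capture(n)[:,:,::-1])
g=np.array([p-.002*M[:,0],p])
crop(cv2.imread("pics/scene2.png"),105,135,80,70,9,"s2",[g],"scene")
crop(cv2.imread("pics/top2.png"),355,170,85,65,9,"t2",[g],"top")
```

```text
a 3.59 [ 0.5727 -0.345   0.1219] 47.92 [0.2  0.79 0.58] [-0.27   0.17  -0.007]
b 3.99 [ 0.5827 -0.3311  0.1116] 48.31 [ 0.42  0.79 -0.75] [-0.279  0.209  0.026]
c 4.42 [ 0.5825 -0.3319  0.1119] 32.08 [ 0.63 -0.61  0.69] [-0.331  0.188 -0.062]
```

View pics/s2.png

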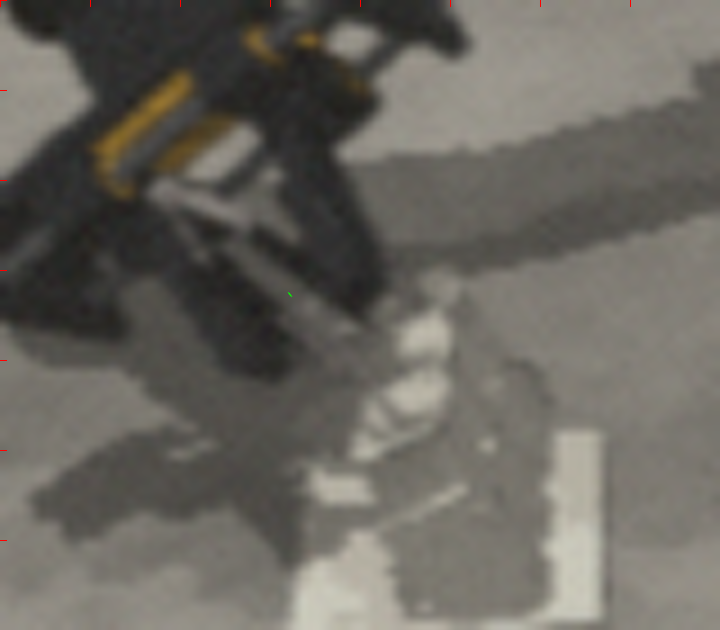

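View pics/t2.png

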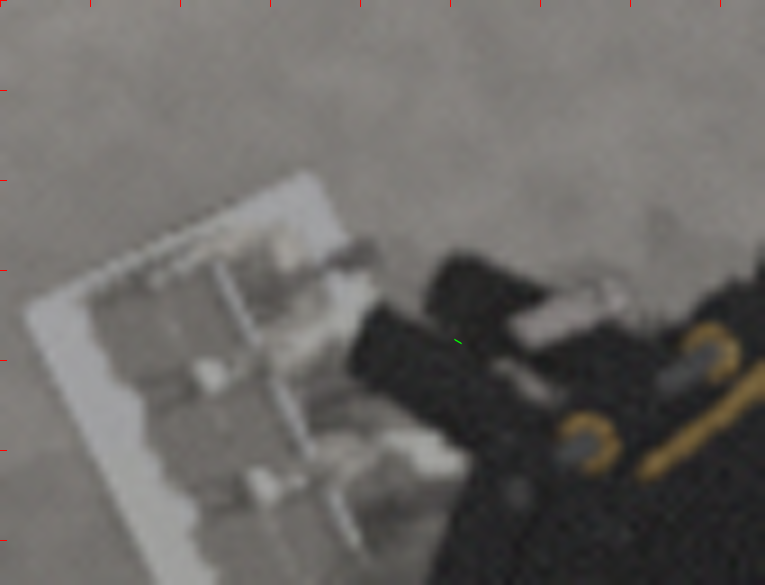

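```bash
cat >> r.py <<'E'
def st(l=""):
    from cell import read_state
    s=read_state(); print(l,round(s['time'],2),s['tcp_pos'].round(4),round(s['gripper_width']*1e3,2),s['contact_force'].round(2),s['moment'].round(3)); return s
E
python3 - <<'E'
from r import *
from cell import ctrl
for w in(30,29,28,27,26.5,26,25.5):
    ctrl.gripper_to(w/1e3); st(w)
E
```

```text
30 4.77 [ 0.5825 -0.3316  0.1118] 30.12 [ 0.02  0.55 -0.38] [-0.275  0.178  0.005]
29 4.98 [ 0.5825 -0.3316  0.1117] 29.16 [ 0.71 -0.64 -0.41] [-0.251  0.132 -0.018]
28 5.2 [ 0.5825 -0.3316  0.1118] 27.9 [ 0.3  -0.64 -0.17] [-0.283  0.21  -0.019]
27 5.42 [ 0.5825 -0.3316  0.1117] 26.72 [-0.16  0.02 -0.55] [-0.318  0.163 -0.048]
26.5 5.63 [ 0.5825 -0.3316  0.1118] 26.72 [-0.1   0.62 -0.43] [-0.275  0.181 -0.028]
26 5.85 [ 0.5825 -0.3316  0.1118] 25.89 [ 0.06 -0.78  0.02] [-0.297  0.205 -0.116]
25.5 6.07 [ 0.5825 -0.3316  0.1117] 25.19 [ 0.8   0.01 -0.12] [-0.331  0.175 -0.013]
```

```bash
cat >> r.py <<'E'
def wid(n=8):
    from cell import read_state,ctrl
    v=[];f=[]
    for _ in range(n): ctrl.dwell(.01); s=read_state(); v.append(s['gripper_width']*1e3); f.append(s['contact_force'])
    return np.mean(v).round(3),np.std(v).round(3),np.mean(f,0).round(2)
E
python3 - <<'E'
from r import *
from cell import ctrl
st(); print(wid())
for w in(25,24.5,24):
    ctrl.gripper_to(w/1e3); print(w,wid())
st()
E
```

```text
6.07 [ 0.5825 -0.3316  0.1117] 25.19 [ 0.8   0.01 -0.12] [-0.331  0.175 -0.013]
(np.float64(25.555), np.float64(0.16), array([ 0.36, -0.45,  0.25]))
25 (np.float64(25.126), np.float64(0.13), array([ 0.08, -0.14, -0.13]))
24.5 (np.float64(24.595), np.float64(0.152), array([-0.  , -0.22, -0.35]))
24 (np.float64(24.185), np.float64(0.159), array([ 0.08, -0.4 , -0.5 ]))
 6.98 [ 0.5825 -0.3316  0.1117] 24.18 [-0.1   0.29 -0.77] [-0.422  0.243 -0.051]
```

Run:
```python
from r import *
from cell import ctrl
for w in(28,26,25.2):
    ctrl.gripper_to(w/1e3); print(w,wid(25))
st()
```

```text
28 (np.float64(28.037), np.float64(0.177), array([ 0.16, -0.37, -0.08]))
26 (np.float64(26.043), np.float64(0.222), array([ 0.15, -0.19,  0.22]))
25.2 (np.float64(25.308), np.float64(0.164), array([ 0.12, -0.33, -0.03]))
 8.33 [ 0.5825 -0.3316  0.1117] 25.32 [ 0.72  0.19 -0.83] [-0.276  0.178 -0.045]
```

Run:
```python
from r import *
from cell import ctrl, viewer
p,o=tcp(G0,Rf,-1)
ctrl.gripper_to(.0244); print(wid(15))
for d in(.01,.03,.055,.085):
    ctrl.servo_line(p+d*Rf[:,2]+min(d/10,.002)*Rf[:,0],rate=.08); st(d)
for n in("scene","top"): cv2.imwrite(f"pics/{n}3.png",viewer.capture(n)[:,:,::-1])
g=G0+.085*Rf[:,2]+.002*Rf[:,0]
P=[np.array([g-.110*Rf[:,2],g+.053*Rf[:,2]])]
crop(cv2.imread("pics/scene3.png"),95,105,95,80,8,"s3",P,"scene")
crop(cv2.imread("pics/top3.png"),355,160,95,75,8,"t3",P,"top")
crop(cv2.imread("pics/scene3.png"),95,105,95,80,8,"s3n")
```

```text
(np.float64(24.529), np.float64(0.184), array([ 0.16,  0.03, -0.3 ]))
0.01 8.95 [ 0.585  -0.3363  0.1209] 24.57 [-0.28  0.25 -0.52] [-0.248  0.238 -0.028]
0.03 9.35 [ 0.59   -0.3457  0.1373] 23.99 [-0.16  1.05  0.66] [-0.187  0.279  0.069]
0.055 9.82 [ 0.5968 -0.3585  0.1571] 24.83 [-0.9  -0.41  0.94] [-0.138  0.226  0.036]
0.085 10.34 [ 0.605  -0.3741  0.1811] 24.51 [-0.85  0.15 -0.24] [-0.367  0.206  0.028]
```

View pics/s3.png

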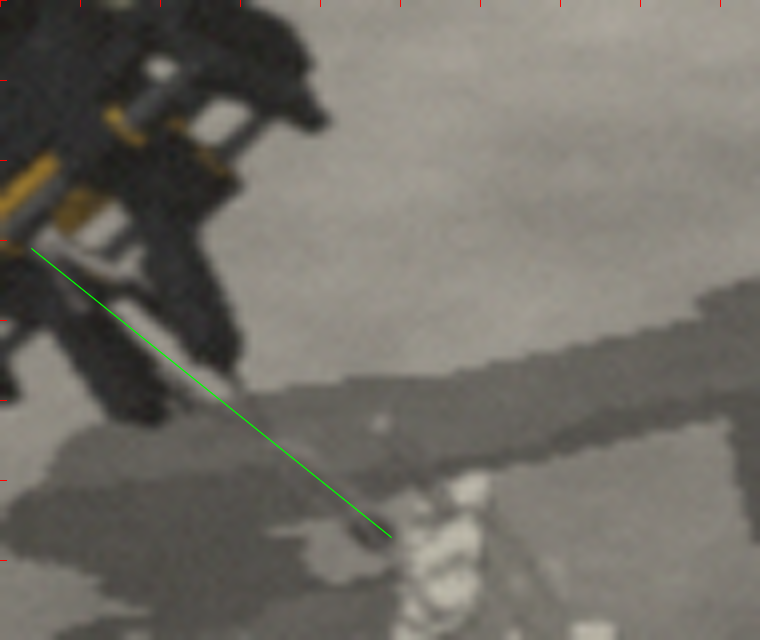

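View pics/t3.png

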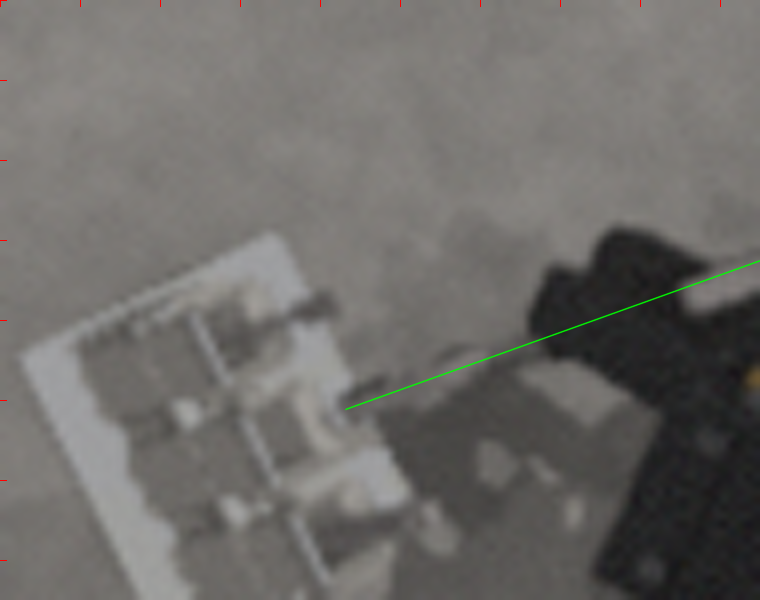

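View pics/s3n.png

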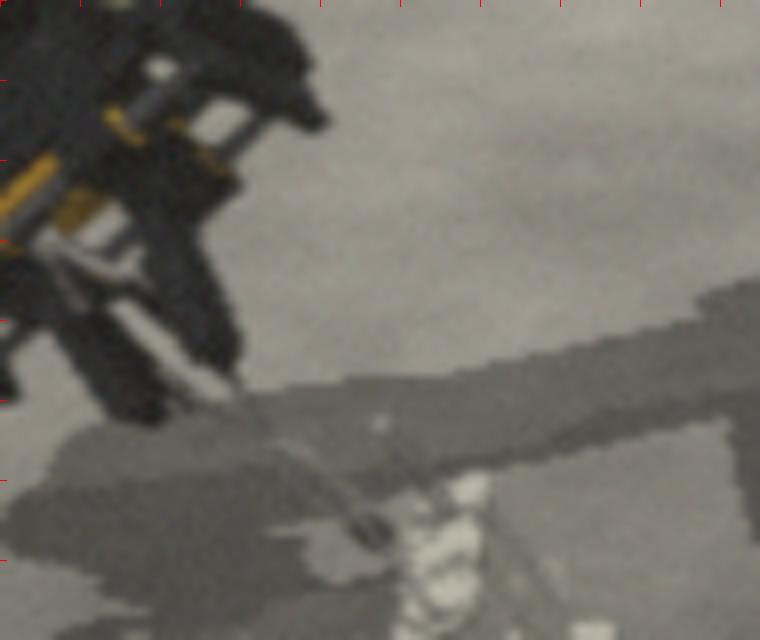

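Run:
```python
from r import *
from cell import ctrl, viewer, inverse_kinematics as ik
PS=np.radians(-30); Rv=fr(PS,0)
s=st()
ctrl.servo_line(s['tcp_pos']+[-.02,0,.09],rate=.2); st("up")
g=np.array([.45,.08,.03+.110]); p,o=tcp(g,Rv,-1); print(ik(p,o))
ctrl.move_ptp(p,o); st("touchpose"); print(wid(15))
for n in("scene","top"): cv2.imwrite(f"pics/{n}4.png",viewer.capture(n)[:,:,::-1])
P=[np.array([g-.110*Z,g+.053*Z])]
a=proj("scene",g)[0].astype(int); b=proj("top",g)[0].astype(int); print(a,b, proj("scene",g-.11*Z), proj("top",g-.11*Z))
crop(cv2.imread("pics/scene4.png"),a[0]-40,a[1]-30,80,75,9,"s4",P,"scene")
crop(cv2.imread("pics/scene4.png"),a[0]-40,a[1]-30,80,75,9,"s4n")
crop(cv2.imread("pics/top4.png"),b[0]-45,b[1]-35,90,70,8,"t4",P,"top")
```

```text
10.44 [ 0.605  -0.3739  0.181 ] 24.65 [-0.03  0.53 -0.14] [-0.322  0.267  0.004]
up 11.05 [ 0.5849 -0.3737  0.27  ] 24.65 [ 0.08  0.51 -0.97] [-0.373  0.265 -0.007]
[-0.52425917  0.39693698  2.06019876  1.08263048  1.04986528 -0.75402138]
touchpose 12.84 [0.4515 0.0806 0.1388] 24.49 [ 0.63 -0.01 -0.79] [-0.34   0.125 -0.004]
(np.float64(24.501), np.float64(0.183), array([ 0.07,  0.04, -0.58]))
[282 155] [244 254] [[281.55999696 186.30887399]] [[246.5390782  251.66387519]]
```

View pics/s4.png

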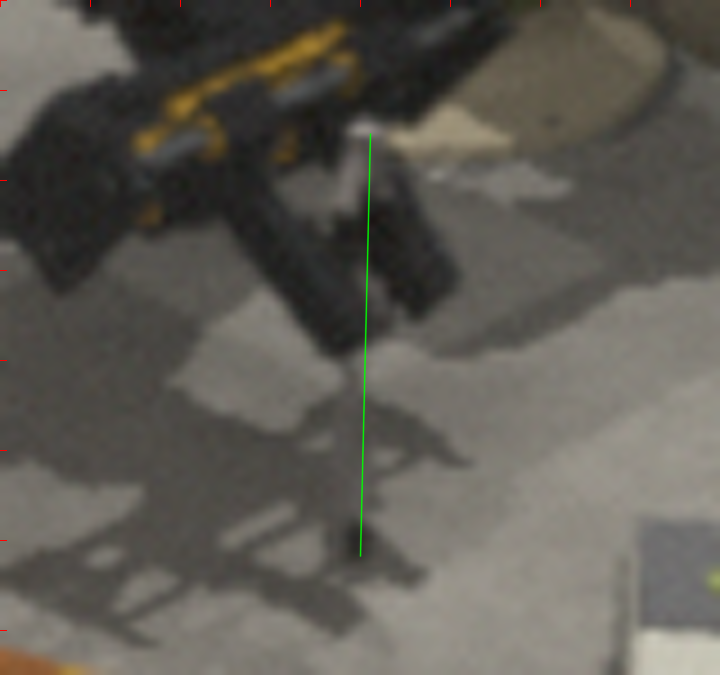

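View pics/s4n.png

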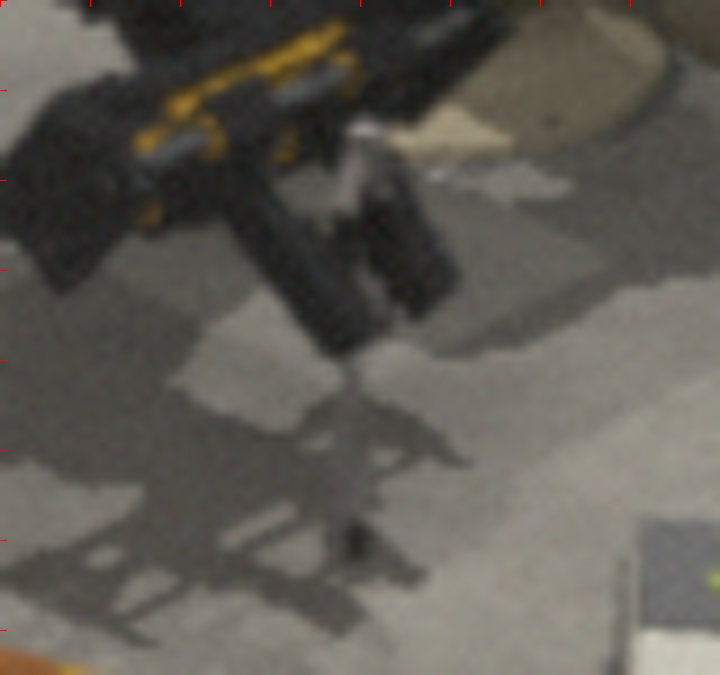

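View pics/t4.png

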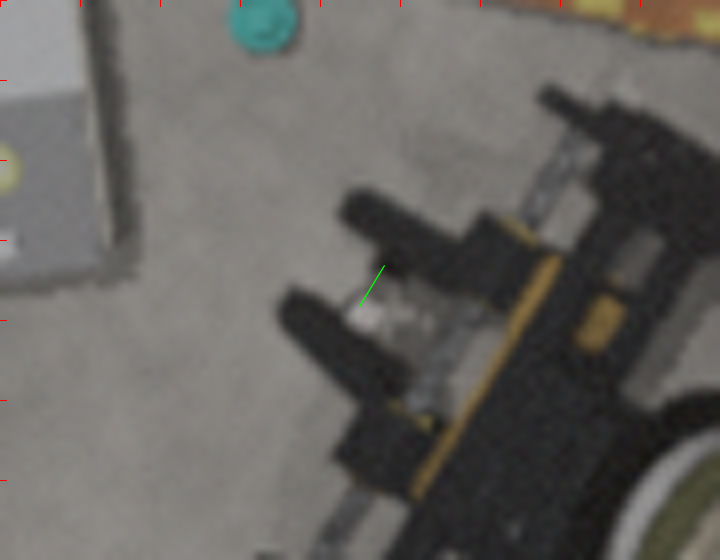

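Run:
```python
from r import *
from cell import ctrl, read_state
p,o=tcp(np.array([.45,.08,.14]),fr(np.radians(-30),0),-1)
ctrl.servo_line(p-.024*Z,rate=.1)
b=wid(12); print(b)
for d in np.arange(.025,.036,.001):
    ctrl.servo_line(p-d*Z,rate=.02); w=wid(8); zz=read_state()['tcp_pos'][2]
    print(round(d,4),zz.round(5),w[0],w[2])
    if w[2][2]-b[2][2]>1.2: break
st()
```

```text
(np.float64(24.601), np.float64(0.176), array([ 0.14,  0.13, -0.6 ]))
0.025 0.11389 24.431 [-0.07 -0.08 -0.58]
0.026 0.11269 24.481 [ 0.24  0.12 -0.48]
0.027 0.11171 24.457 [ 0.24 -0.16 -0.47]
0.028 0.1107 24.614 [-0.08  0.16 -0.58]
0.029 0.1097 24.407 [-0.17  0.04 -0.69]
0.03 0.10887 24.627 [-0.09  0.17  3.4 ]
 15.46 [0.4509 0.0813 0.1089] 24.41 [ 0.35 -0.72  3.64] [-0.018  0.009 -0.016]
```

Run:
```python
from r import *
from cell import ctrl, viewer, inverse_kinematics as ik
W=np.array([.5615,.2914,.072])
P=[circ(W,.012),circ(W+.0245*Z,.012),circ(W+.0285*Z,.007),circ(W+.0365*Z,.007),circ([.5763,.2902,.072],.060)]
crop(cv2.imread("pics/scene0.png"),320,185,60,50,12,"ws",P,"scene")
crop(cv2.imread("pics/top0.png"),145,180,55,50,12,"wt",P,"top")
Rv=fr(np.radians(-30),0)
s=st(); ctrl.servo_line(s['tcp_pos']+.12*Z,rate=.25)
g=np.array([W[0],W[1],.21+.07]); p,o=tcp(g,Rv,-1)
ctrl.move_ptp(p,o); st("hover"); print(p)
ctrl.gripper_to(.0235);print(wid(12))
ctrl.gripper_to(.021);print(wid(12))
ctrl.gripper_to(.0175);print(wid(12))
for n in("scene","top"): cv2.imwrite(f"pics/{n}5.png",viewer.capture(n)[:,:,::-1])
Q=P[:4]+[np.array([g-.110*Z,g+.053*Z]),np.array([g-.11*Z-.012*Rv[:,0],g-.11*Z+.012*Rv[:,0]])]
crop(cv2.imread("pics/scene5.png"),310,130,80,80,9,"s5",Q,"scene")
crop(cv2.imread("pics/scene5.png"),310,130,80,80,9,"s5n")
crop(cv2.imread("pics/top5.png"),125,175,80,70,9,"t5",Q,"top")
```

```text
15.46 [0.4509 0.0813 0.1089] 24.41 [ 0.35 -0.72  3.64] [-0.018  0.009 -0.016]
hover 17.06 [0.5621 0.2918 0.2772] 24.51 [-0.23 -0.49 -0.13] [-0.369  0.13  -0.003]
[0.56226604 0.29272683 0.27871442]
(np.float64(23.55), np.float64(0.235), array([-0.07,  0.06, -0.64]))
(np.float64(21.16), np.float64(0.182), array([ 0.14,  0.  , -0.39]))
(np.float64(17.605), np.float64(0.171), array([ 0.16,  0.22, -0.43]))
```

View pics/ws.png

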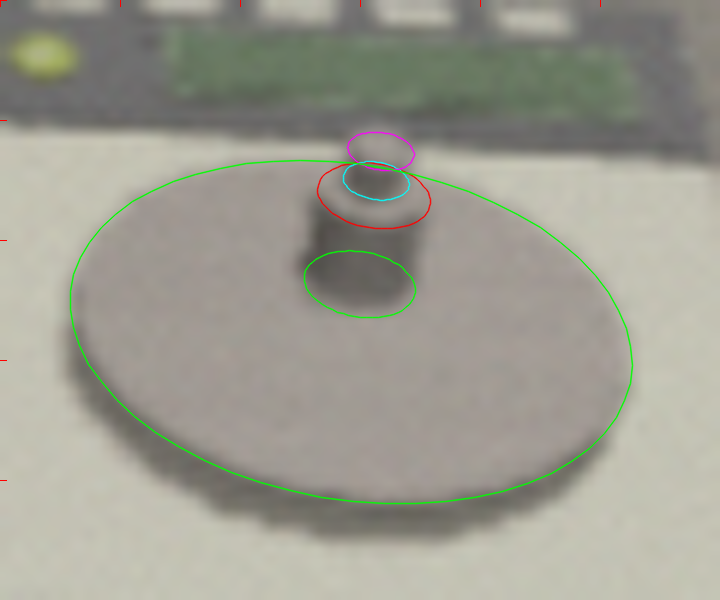

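View pics/wt.png

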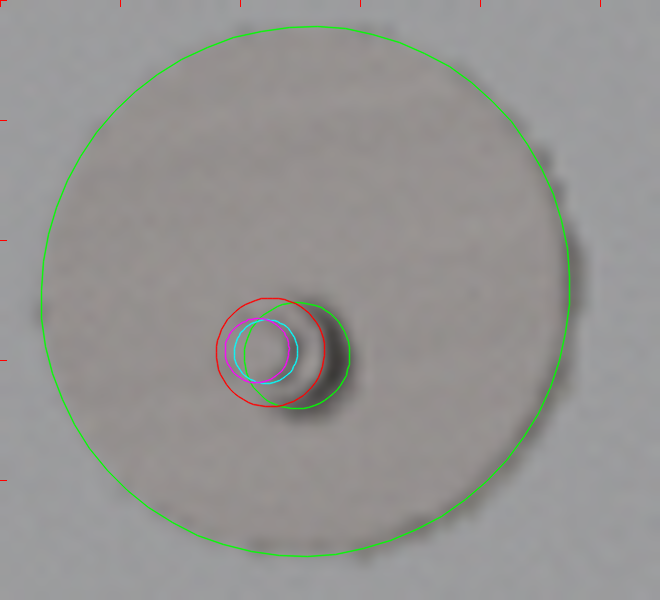

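View pics/s5.png

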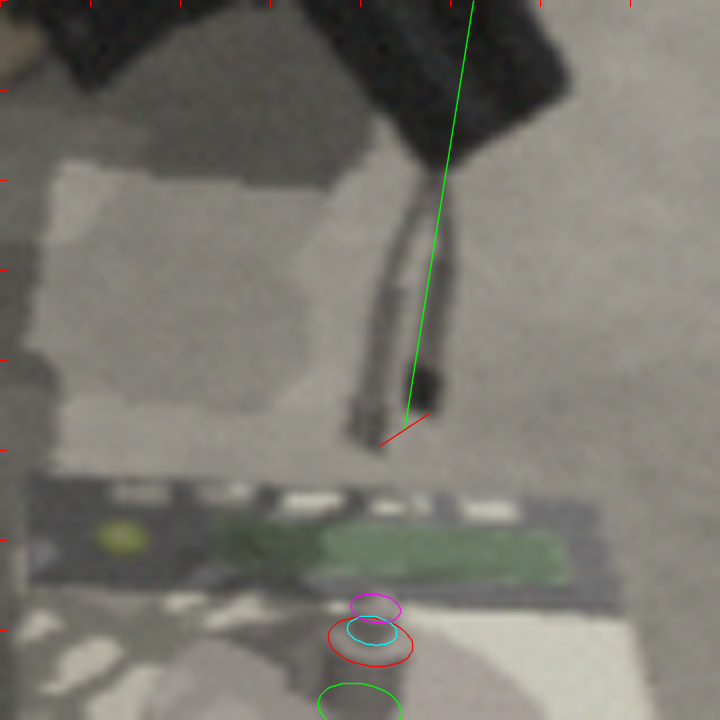

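View pics/s5n.png

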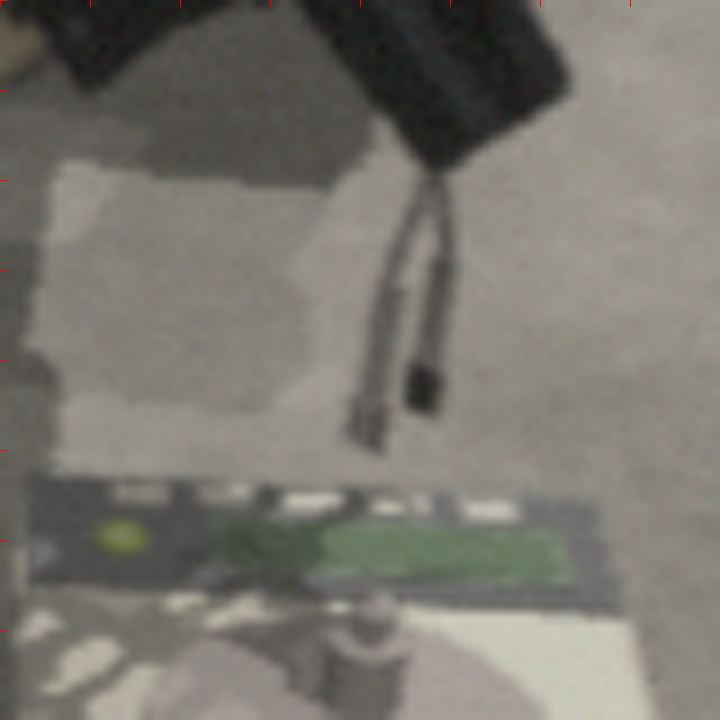

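View pics/t5.png

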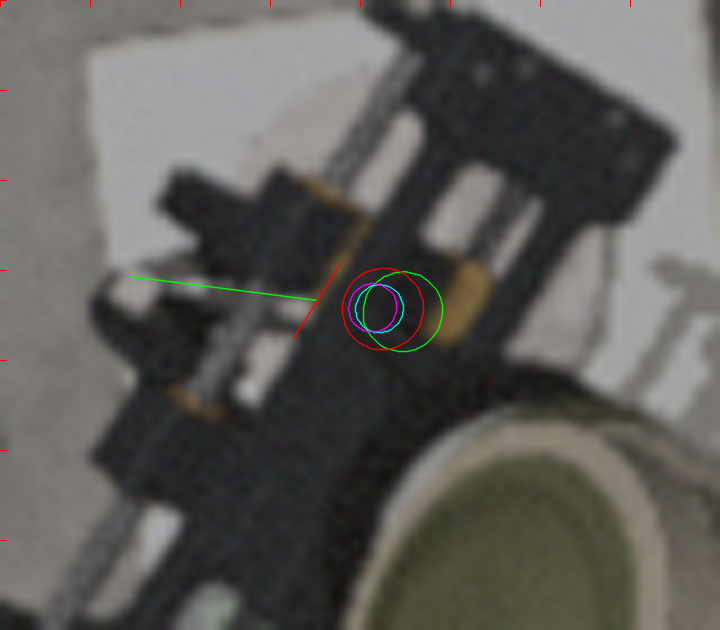

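Run:
```python
from r import *
from cell import ctrl, viewer
W=np.array([.5615,.2914,.072]); D=np.array([-.0003,.0016,0])
Rv=fr(np.radians(-30),0)
P=[circ(W,.012),circ(W+.0245*Z,.012),circ(W+.0285*Z,.007),circ(W+.0365*Z,.007)]
g=W+D; g[2]=.122+.1102; p,o=tcp(g,Rv,-1)   # tip at z .122
ctrl.servo_line(p,o,rate=.1); ctrl.dwell(.1); st(); print(p)
for n in("scene","top"): cv2.imwrite(f"pics/{n}6.png",viewer.capture(n)[:,:,::-1])
t=W+(.122-.072)*Z
Q=P+[np.array([t,t+.163*Z]),np.array([t-.0128*Rv[:,0],t+.0128*Rv[:,0]])]
crop(cv2.imread("pics/scene6.png"),320,145,60,70,11,"s6",Q,"scene")
crop(cv2.imread("pics/scene6.png"),320,145,60,70,11,"s6n")
crop(cv2.imread("pics/top6.png"),130,175,70,65,11,"t6",Q,"top")
```

```text
18.92 [0.5622 0.2944 0.2318] 17.71 [ 0.4   0.06 -0.52] [-0.339  0.159  0.069]
[0.56196604 0.29432683 0.23091442]
```

View pics/s6.png

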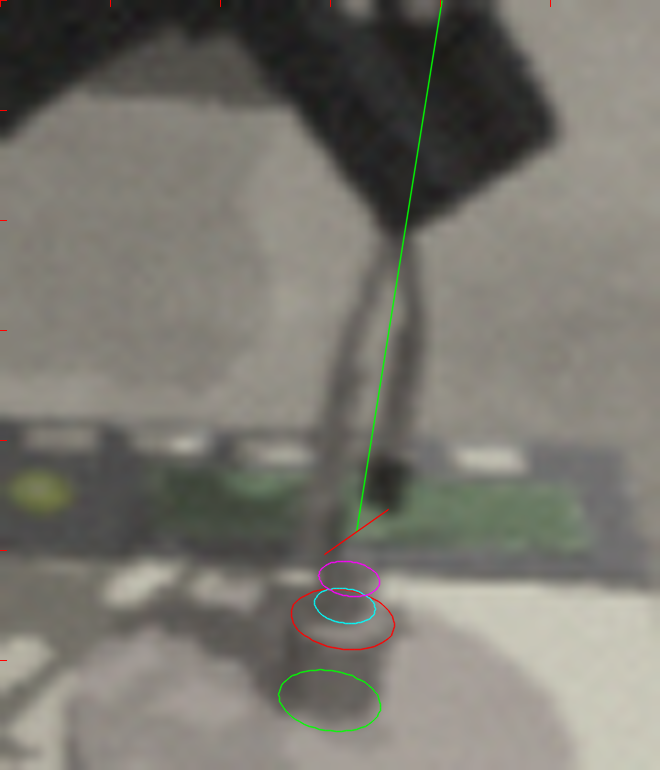

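View pics/s6n.png

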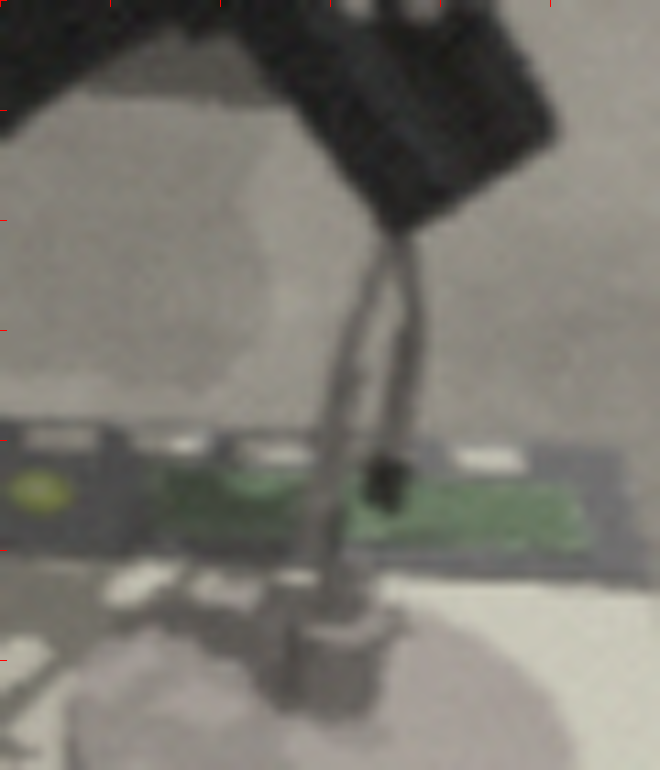

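View pics/t6.png

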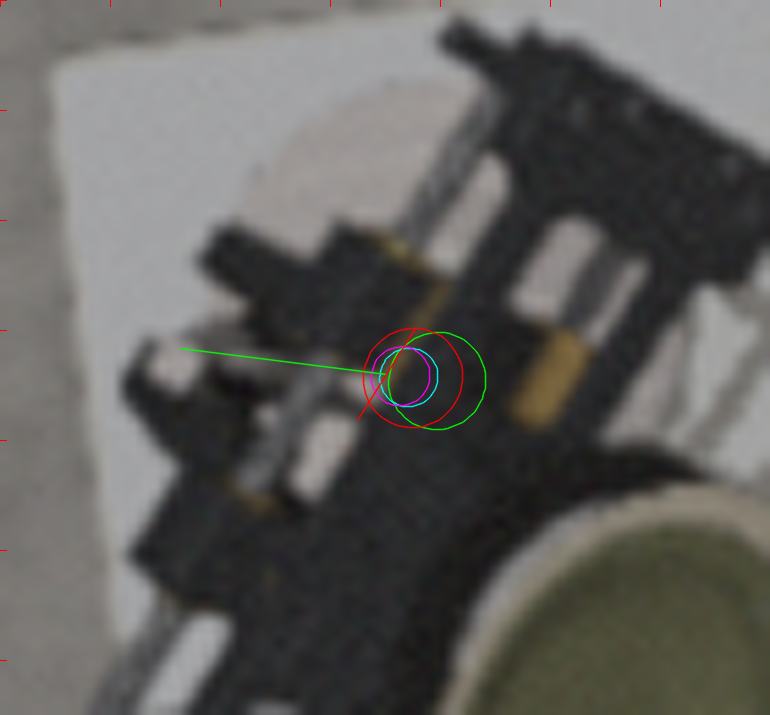

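```bash
cat >> r.py <<'E'
def mtcp(n=10):
    from cell import read_state,ctrl
    v=[]
    for _ in range(n): ctrl.dwell(.01); v.append(read_state()['tcp_pos'])
    return np.mean(v,0)
E
python3 - <<'E'
from r import *
from cell import ctrl
W=np.array([.5615,.2914,.072]); D=np.array([-.0005,.0022,0])
Rv=fr(np.radians(-30),0)
print(mtcp().round(5))
g=W+D; g[2]=.1060+.1102; p,o=tcp(g,Rv,-1)
ctrl.servo_line(p,o,rate=.05); ctrl.dwell(.1);m=mtcp(); print(m.round(5),p.round(5),wid(8))
c=p.copy(); c[2]+= .2083-m[2]
ctrl.servo_line(c,rate=.04); ctrl.dwell(.1); m=mtcp(); print(m.round(5),c.round(5),wid(8)); st()
E
```

```text
[0.56208 0.29434 0.23153]
[0.56187 0.29494 0.21509] [0.56177 0.29493 0.21491] (np.float64(17.655), np.float64(0.229), array([ 0.18,  0.08, -0.43]))
[0.56181 0.29493 0.20817] [0.56177 0.29493 0.20812] (np.float64(17.691), np.float64(0.191), array([-0.43,  0.15, -0.76]))
 20.38 [0.5618 0.2949 0.2082] 17.75 [-1.36 -0.16 -0.66] [-0.395  0.141 -0.013]
```

Run:
```python
from r import *
from cell import ctrl,viewer
im=viewer.capture("scene")[:,:,::-1].copy(); cv2.imwrite("pics/scene7.png",im); crop(im,325,160,55,60,12,"s7")
for w in(20,21,22,22.7):
    ctrl.gripper_to(w/1e3); print(w,wid(12))
st()
im=viewer.capture("scene")[:,:,::-1].copy(); cv2.imwrite("pics/scene8.png",im); crop(im,325,160,55,60,12,"s8")
```

```text
20 (np.float64(20.148), np.float64(0.158), array([-0.79,  0.4 ,  0.06]))
21 (np.float64(21.071), np.float64(0.196), array([-0.64,  0.38,  0.08]))
22 (np.float64(22.142), np.float64(0.222), array([-0.56,  0.47,  0.24]))
22.7 (np.float64(22.74), np.float64(0.186), array([-0.86,  0.37,  0.51]))
 21.73 [0.5618 0.2949 0.2082] 22.92 [-0.86  0.63  0.62] [-0.164  0.273  0.107]
```

View pics/s7.png

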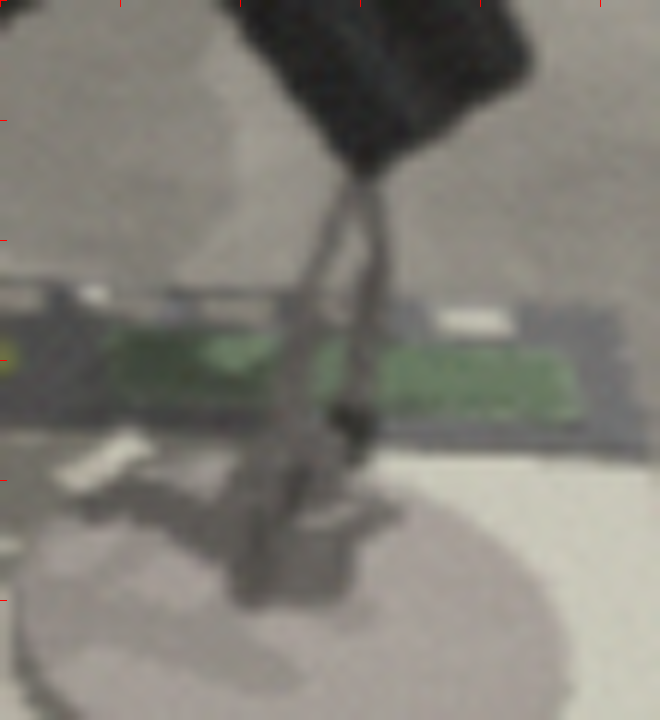

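View pics/s8.png

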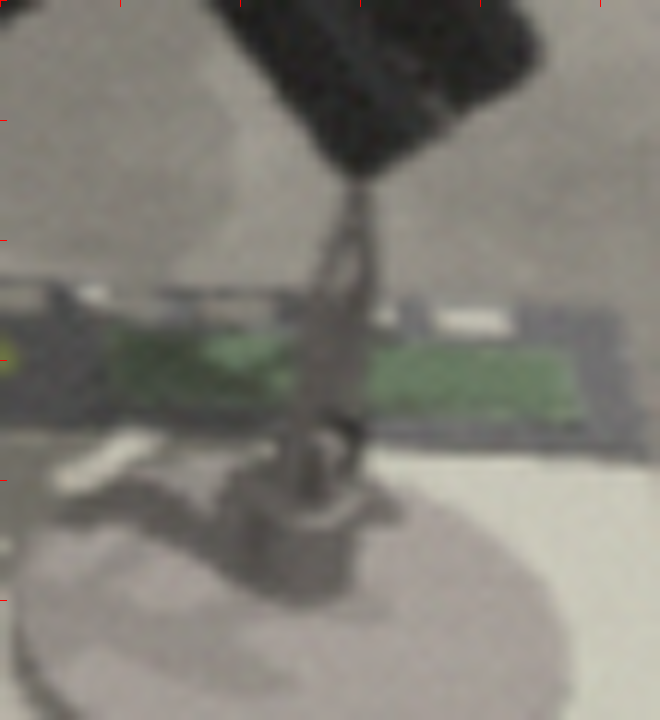

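Run:
```python
from r import *
from cell import ctrl,viewer
print(mtcp().round(5))
p=np.array([.56177,.29493,.20812])
ctrl.servo_line(p+.006*Z,rate=.03); print(wid(12))
ctrl.servo_line(p+.025*Z,rate=.06); print(wid(12)); st()
im=viewer.capture("scene")[:,:,::-1].copy(); cv2.imwrite("pics/scene9.png",im); crop(im,325,150,55,60,12,"s9")
```

```text
[0.56179 0.29492 0.20816]
(np.float64(22.823), np.float64(0.229), array([ 0.  , -0.08, -1.56]))
(np.float64(22.873), np.float64(0.22), array([-0.22, -0.22, -1.68]))
 22.88 [0.5616 0.2949 0.2327] 22.94 [-0.24  0.1  -1.25] [-0.473  0.225 -0.021]
```

View pics/s9.png

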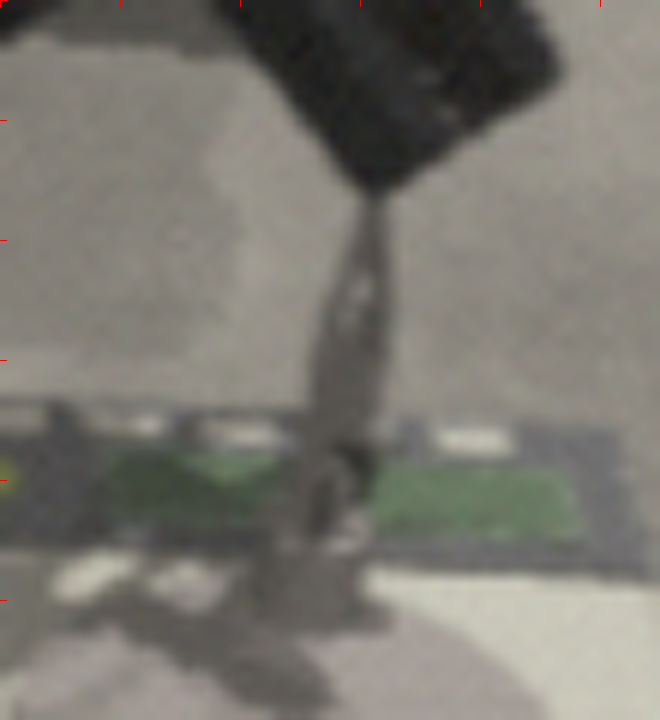

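Run:
```python
from r import *
tb=cp([(110,230),(617,335),(585,517),(72,407)],240,165,8)
sb=cp([(595,308),(148,168),(232,84),(667,207)],190,180,8)
C=np.array([(.031,.093),(.031,-.093),(-.031,-.093),(-.031,.093)])
def pts(v):
    c,s=np.cos(v[2]),np.sin(v[2]); q=C@np.array([[c,s],[-s,c]]); return np.c_[q+v[:2],np.full(4,.028)]
f=lambda v:np.r_[(proj("top",pts(v))-tb).ravel(),(proj("scene",pts(v))-sb).ravel()]
r=least_squares(f,[.566,-.018,-.17]); print(r.x,r.fun.round(2))
v=r.x; ey=np.array([-np.sin(v[2]),np.cos(v[2]),0]); ex=np.array([np.cos(v[2]),np.sin(v[2]),0])
c0=np.array([v[0],v[1],.028])
w=np.array([.569,.0027,.028]); b=np.array([.5765,.0472,.028])
print("well in box", (w-c0)@ex,(w-c0)@ey, (b-c0)@ex,(b-c0)@ey)
P=[np.vstack([pts(v),pts(v)[:1]]),circ(w,.0155),circ(b,.0185),circ(w-.014*Z,.0155)]
crop(cv2.imread("pics/scene0.png"),200,180,85,55,9,"bs",P,"scene")
crop(cv2.imread("pics/top0.png"),245,190,75,45,10,"bt",P,"top")
```

```text
[ 0.56525114 -0.01777218 -0.17758317] [-0.84  0.56  0.47  0.86  0.18 -0.23 -0.62 -0.05 -0.31  0.32 -0.75  0.42
 -0.15  0.03  0.12  0.57]
well in box 7.346914522664309e-05 0.020812464047098293 -0.0004054612728885038 0.06593751945597956
```

View pics/bs.png

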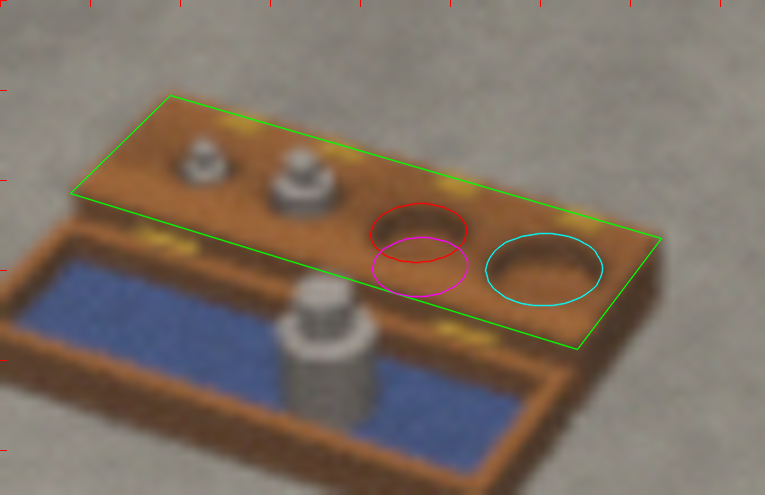

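View pics/bt.png

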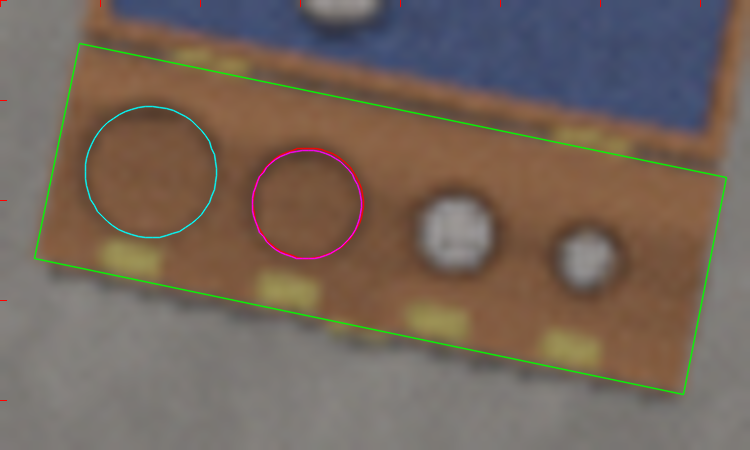

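Run:
```python
from r import *
from cell import ctrl,viewer
p=np.array([.56177,.29493,.20812]); off=np.array([.00027,.00353])
wl=np.array([.5692,.0028])
ctrl.servo_line(p+.045*Z,rate=.1)
h=np.r_[wl+off,.20812+.005]   # bottom at .077
ctrl.servo_line(h+[0,0,.03],rate=.18); ctrl.servo_line(h+[0,0,-.02],rate=.1); ctrl.dwell(.2)
print(mtcp().round(5),h); print(wid(12))
for n in("scene","top"): cv2.imwrite(f"pics/{n}10.png",viewer.capture(n)[:,:,::-1])
b=np.r_[wl,.057]
P=[circ(b,.012),circ(b+.0245*Z,.012),circ(b+.0285*Z,.007),circ(b+.0365*Z,.007),circ(np.r_[wl,.028],.0155)]
crop(cv2.imread("pics/scene10.png"),205,150,75,75,10,"s10",P,"scene")
crop(cv2.imread("pics/scene10.png"),205,150,75,75,10,"s10n")
crop(cv2.imread("pics/top10.png"),240,170,80,60,9,"t10",P,"top")
```

```text
[0.56958 0.0063  0.19361] [0.56947 0.00633 0.21312]
(np.float64(22.764), np.float64(0.22), array([ 0.23,  0.12, -1.5 ]))
```

View pics/s10.png

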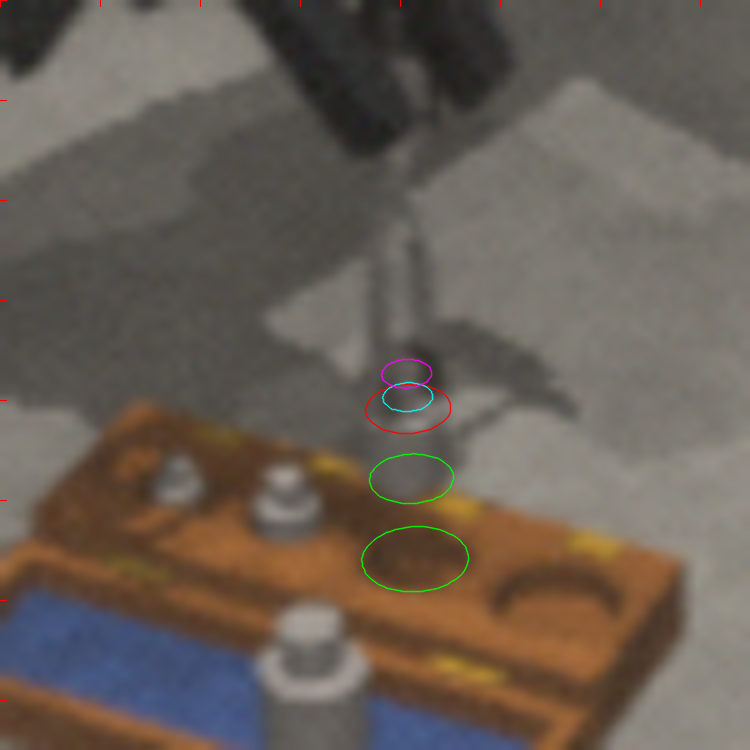

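View pics/s10n.png

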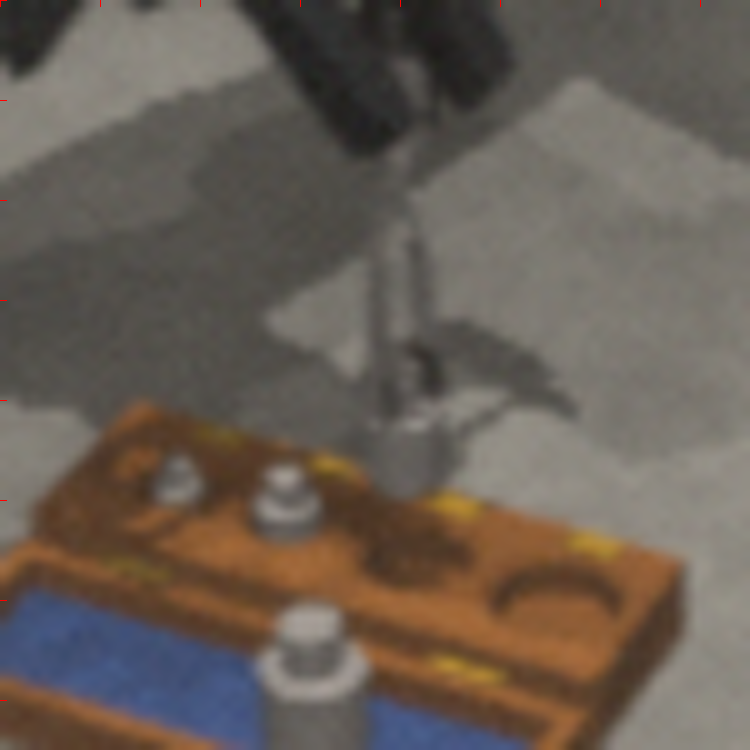

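View pics/t10.png

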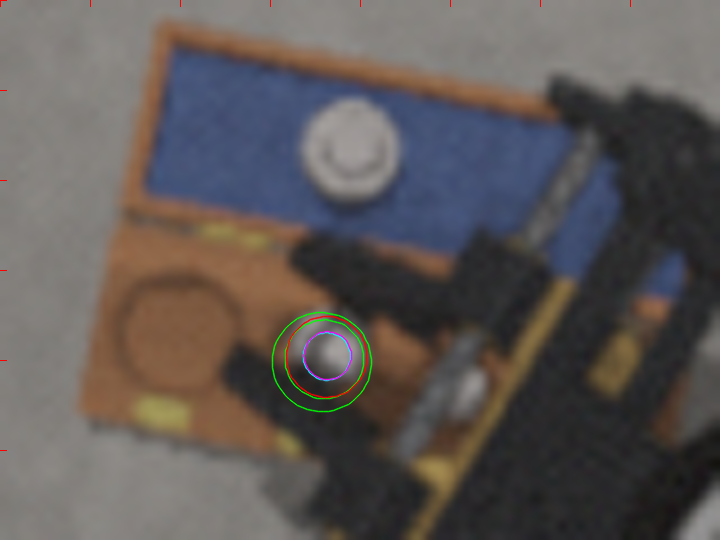

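Run:
```python
from r import *
from cell import ctrl,viewer
h=np.array([.56947-.0003,.00633+.0011,.19312])
def go(z,r): ctrl.servo_line(np.r_[h[:2],z],rate=r); w=wid(10); print(round(z,5),mtcp(5).round(5),w[0],w[2]); return w[2]
b=go(.17,.06); b=go(.163,.03); 
for z in(.158,.154,.1515):
    f=go(z,.03)
    if abs(f-b).max()>1.5: print("STOP");break
else:
    for z in(.1507,.1501,.1496):
        f=go(z,.02)
        if f[2]-b[2]>.6: break
im={n:viewer.capture(n)[:,:,::-1].copy() for n in("scene","top")}
cv2.imwrite("pics/scene11.png",im["scene"])
crop(im["scene"],205,155,75,70,10,"s11"); crop(im["top"],240,170,80,60,9,"t11")
```

```text
0.17 [0.56929 0.00738 0.17018] 22.806 [ 0.15 -0.16 -1.52]
0.163 [0.5692  0.00741 0.16304] 22.746 [-0.09 -0.06 -1.39]
0.158 [0.56919 0.00742 0.15799] 22.76 [ 0.24  0.21 -1.54]
0.154 [0.56918 0.00742 0.15399] 22.805 [-0.11 -0.19 -1.8 ]
0.1515 [0.56918 0.00744 0.15149] 22.64 [ 0.15  0.13 -1.34]
0.1507 [0.56918 0.00742 0.15071] 22.761 [ 0.11  0.23 -1.69]
0.1501 [0.56917 0.00742 0.1501 ] 22.809 [ 0.07  0.21 -1.36]
0.1496 [0.56918 0.00745 0.14969] 22.688 [-0.18  0.25  0.01]
```

View pics/s11.png

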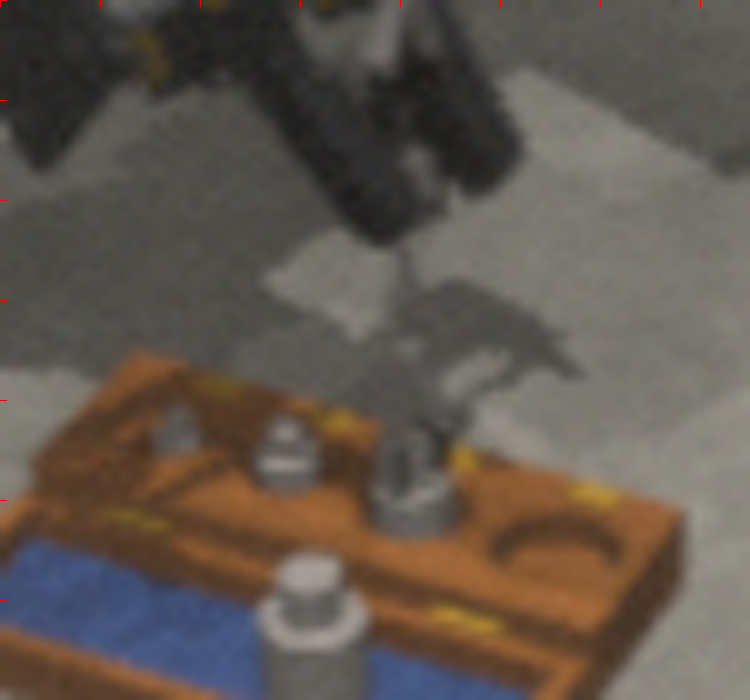

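View pics/t11.png

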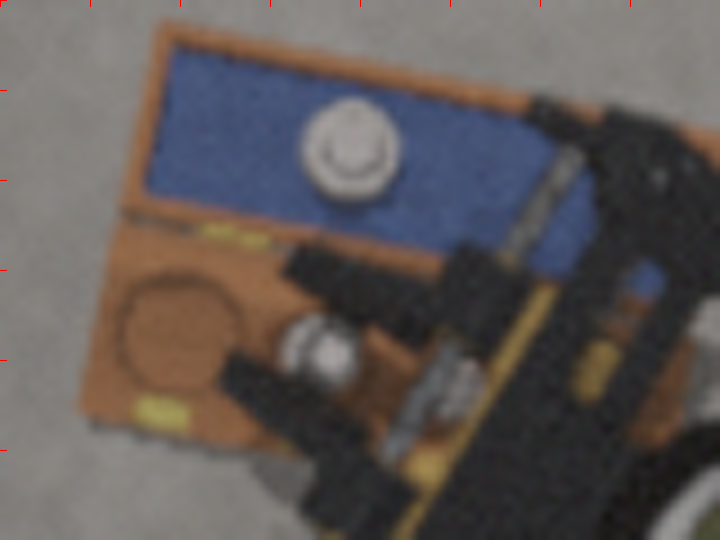

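The weight is on the well floor: contact came at the predicted height, and scene (246,206) shows it seated in the second well. Next I release it and rise.

Run:
```python
from r import *
from cell import ctrl,viewer
for w in(21.8,20.5,19,17.5): ctrl.gripper_to(w/1e3)
print(wid(10))
h=np.array([.56917,.00743,.1496])
ctrl.servo_line(h+.003*Z,rate=.02); print(wid(6))
ctrl.servo_line(h+.015*Z,rate=.04); print(wid(6))
ctrl.servo_line(h+.09*Z,rate=.15); st()
im={n:viewer.capture(n)[:,:,::-1].copy() for n in("scene","top")}
for n in im: cv2.imwrite(f"pics/{n}12.png",im[n])
crop(im["scene"],205,130,75,70+25,8,"s12"); crop(im["top"],240,170,80,60,9,"t12")
```

```text
(np.float64(17.661), np.float64(0.19), array([-0.19, -0.17, -0.54]))
(np.float64(17.788), np.float64(0.216), array([ 0.05, -0.12, -0.34]))
(np.float64(17.657), np.float64(0.142), array([ 0.06, -0.34, -0.74]))
 32.26 [0.5689 0.0075 0.2388] 17.56 [-0.86  0.77 -0.29] [-0.361  0.188  0.001]
```

View pics/s12.png

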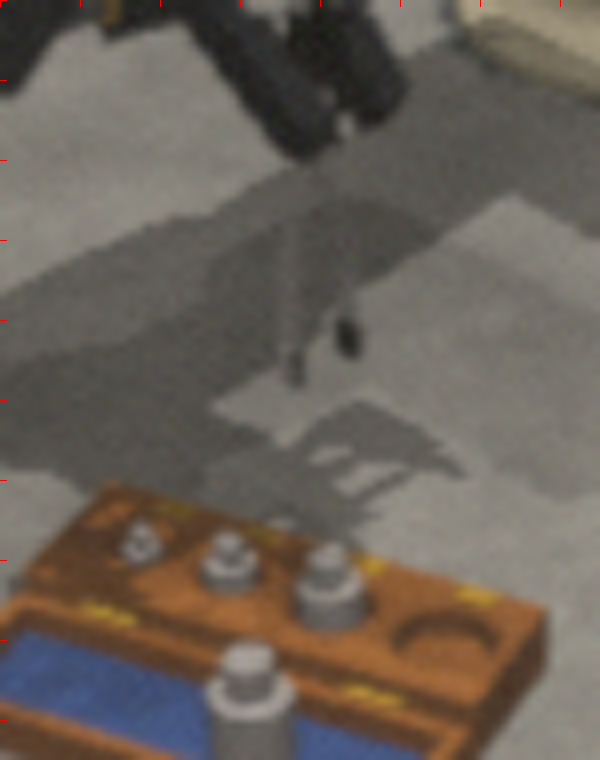

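View pics/t12.png

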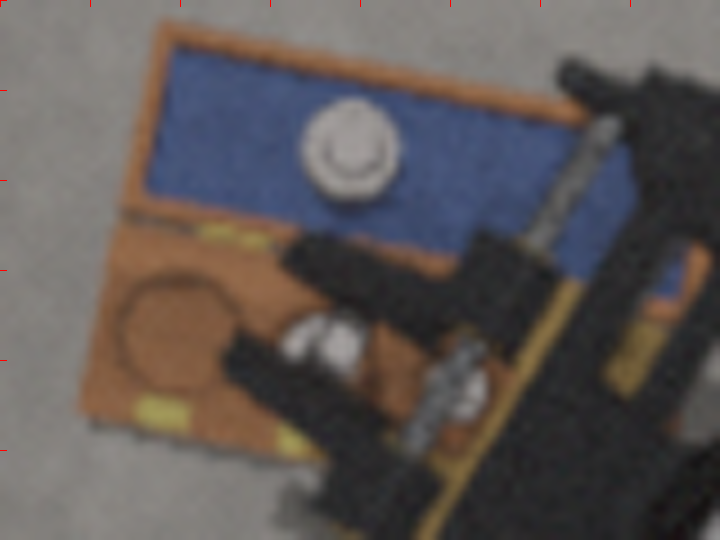

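Run:
```python
from r import *
from cell import ctrl,viewer
for w in(20,22.5,24.4): ctrl.gripper_to(w/1e3)
print(wid(10))
ctrl.servo_line(np.array([.56917,.00743,.29]),rate=.2)
p,o=tcp(G0,Rf,-1)
u=np.array([.5849,-.3737,.27])
ctrl.move_ptp(u,o); st("u")
e=p+.085*Rf[:,2]+.002*Rf[:,0]
ctrl.servo_line(e,o,rate=.12); ctrl.dwell(.1); print(mtcp().round(4),e)
for n in("scene","top"): cv2.imwrite(f"pics/{n}13.png",viewer.capture(n)[:,:,::-1])
g=G0+.085*Rf[:,2]+.002*Rf[:,0]
P=[np.array([g-.110*Rf[:,2],g+.053*Rf[:,2]])]
a=cv2.imread("pics/scene3.png")[105:185,95:190]; b=cv2.imread("pics/scene13.png")[105:185,95:190]
cv2.imwrite("pics/c13.png",cv2.resize(np.hstack([a,b]),None,fx=4.2,fy=4.2,interpolation=cv2.INTER_CUBIC))
a=cv2.imread("pics/top3.png")[160:235,355:450]; b=cv2.imread("pics/top13.png")[160:235,355:450]
cv2.imwrite("pics/d13.png",cv2.resize(np.hstack([a,b]),None,fx=4.2,fy=4.2,interpolation=cv2.INTER_CUBIC))
```

```text
(np.float64(24.369), np.float64(0.181), array([ 0.16,  0.02, -0.53]))
u 35.0 [ 0.5854 -0.3725  0.2703] 24.44 [ 0.79 -0.19 -0.42] [-0.321  0.264  0.007]
[ 0.6052 -0.3745  0.1826] [ 0.605194   -0.3742985   0.18170196]
```

View pics/c13.png

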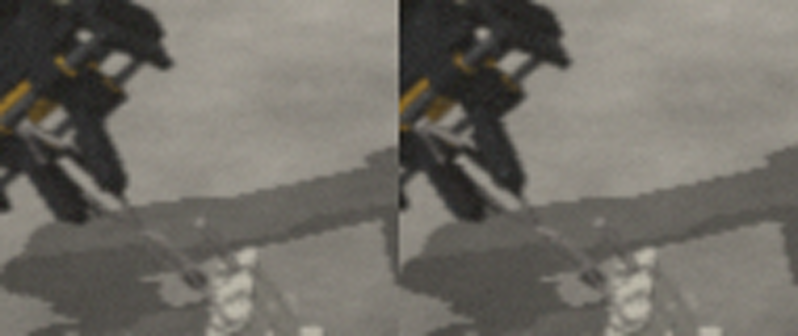

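View pics/d13.png

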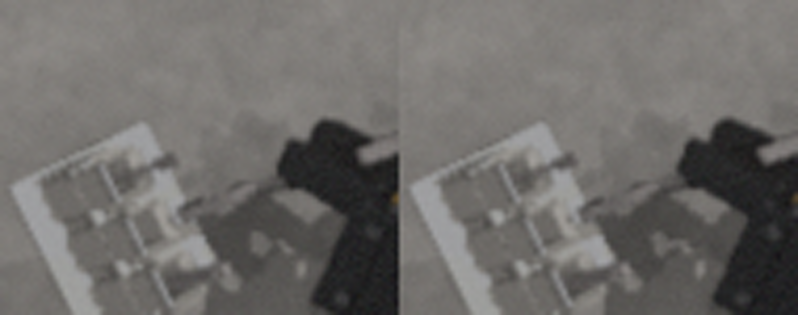

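The before and after pairs are practically identical, so I'll insert along the reversed path while watching the forces.

Run:
```python
from r import *
from cell import ctrl,viewer
p,o=tcp(G0,Rf,-1)
b=wid(10)[2]; print(b); ok=True
for d,off,r in((.06,.002,.06),(.04,.002,.06),(.025,.002,.05),(.012,.0012,.04),(.006,.0006,.03),(.003,.0003,.03),(.0015,.0001,.02),(0,0,.02)):
    c=p+d*Rf[:,2]+off*Rf[:,0]
    ctrl.servo_line(c,rate=r); w=wid(6); print(d,(mtcp(3)-c).round(4),w[0],w[2])
    if np.abs(w[2]-b).max()>3: print("STOP"); ok=False; break
im=viewer.capture("scene")[:,:,::-1].copy(); cv2.imwrite("pics/scene14.png",im); crop(im,105,130,80,75,9,"s14")
st()
```

```text
[-0.14  0.09 -0.72]
0.06 [ 0.0001 -0.0001  0.0003] 24.562 [-0.33  0.19 -0.39]
0.04 [ 0.     -0.0001  0.0001] 24.535 [-0.3   0.4  -0.61]
0.025 [-0.      0.0001 -0.0001] 24.515 [-0.42  0.52 -0.41]
0.012 [-0.     -0.     -0.0001] 24.563 [-0.55  0.5  -0.82]
0.006 [ 0. -0. -0.] 24.477 [ 0.17  0.02 -0.73]
0.003 [-0.      0.     -0.0001] 24.451 [-0.15 -0.08 -1.05]
0.0015 [-0.  0. -0.] 24.385 [ 0.34 -0.27 -1.3 ]
0 [ 0.0001 -0.0001  0.0002] 24.646 [ 0.71 -1.5   0.72]
 40.0 [ 0.5826 -0.3317  0.112 ] 24.73 [ 0.37 -1.37  1.9 ] [-0.313  0.02  -0.25 ]
```

View pics/s14.png

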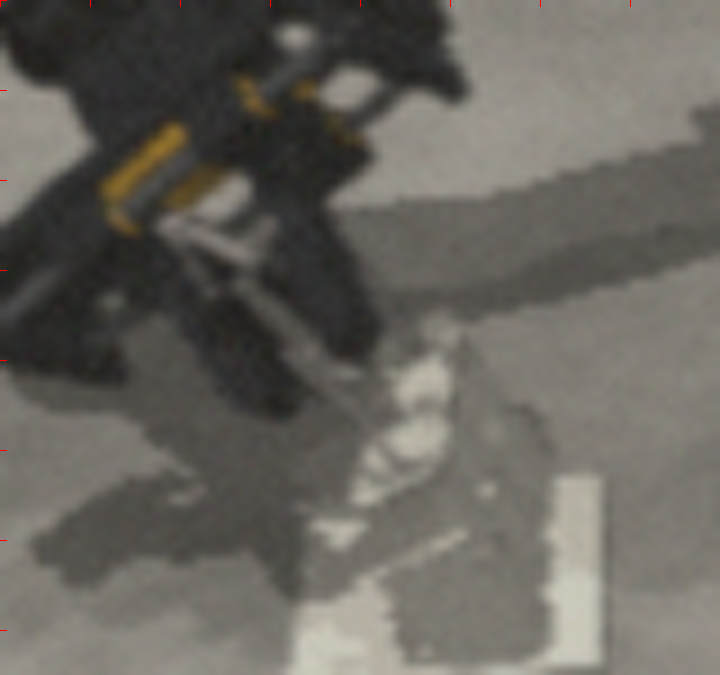

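Run:
```python
from r import *
from cell import ctrl,viewer
p,o=tcp(G0,Rf,-1); M=tool(Rf,-1)
for w in(25.2,26,27,29,34,48): ctrl.gripper_to(w/1e3); 
st()
ctrl.servo_line(p-.03*M[:,0],rate=.06); st()
ctrl.servo_line(p-.16*M[:,0],rate=.15)
ctrl.move_joints([-1.419,.381,1.297,0,1.464,-.215]); st()
ctrl.dwell(.3)
im={n:viewer.capture(n)[:,:,::-1].copy() for n in("scene","top")}
for n in im: cv2.imwrite(f"pics/{n}15.png",im[n])
def pair(n,x,y,w,h,s,out):
    a=cv2.imread(f"pics/{n}0.png")[y:y+h,x:x+w]; cv2.imwrite(f"pics/{out}.png",cv2.resize(np.hstack([a,im[n][y:y+h,x:x+w]]),None,fx=s,fy=s,interpolation=cv2.INTER_CUBIC))
pair("scene",115,145,75,70,5,"f1"); pair("top",350,180,80,65,5,"f2"); pair("scene",190,180,100,65,4,"f3"); pair("top",240,165,90,70,4,"f4")
```

```text
41.59 [ 0.5825 -0.3316  0.1118] 47.95 [0.75 0.02 0.25] [-0.264  0.205 -0.021]
 42.24 [ 0.5674 -0.3525  0.1273] 48.11 [ 0.27 -0.22 -0.85] [-0.292  0.125  0.036]
 44.47 [ 0.1981 -0.5132  0.255 ] 47.83 [ 0.16 -0.56 -0.7 ] [-0.045  0.002 -0.018]
```

View pics/f1.png

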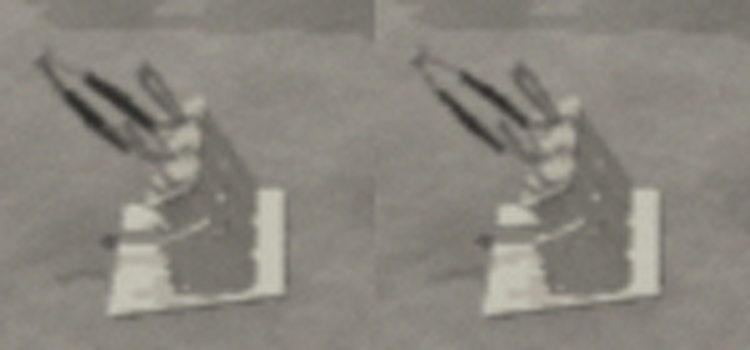

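View pics/f2.png

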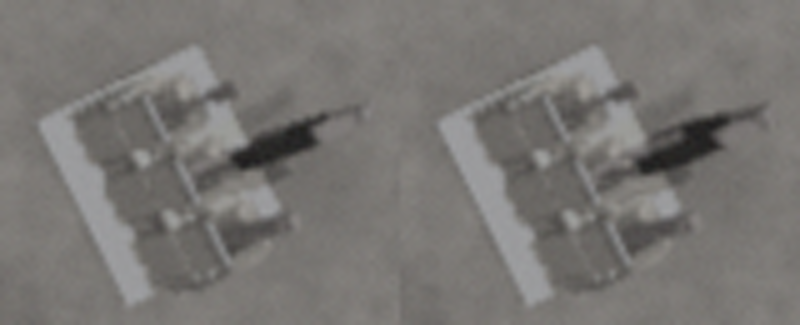

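View pics/f3.png

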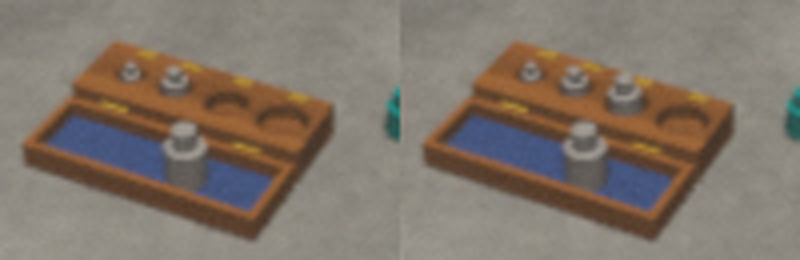

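View pics/f4.png

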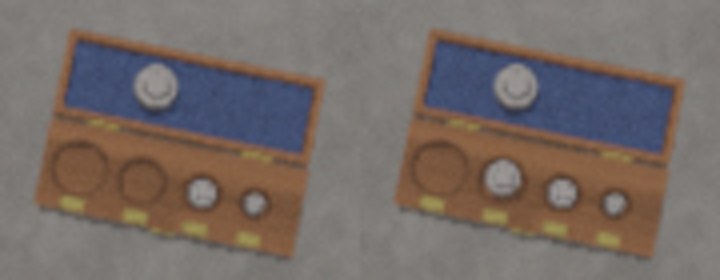

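```bash
python3 -c "
from cell import ctrl
from r import st
ctrl.finish_job(); st()"
```

```text
the job is handed in; nothing more can be done
the job is handed in; nothing more can be done
```

The job is done and handed in at about 45 s of the 67 s allowed. I took the forceps from the middle pocket, lifted the 100 g weight off the pan by its knob, set it down in its own well, and put the forceps back in the same pocket.

**Weight:** it touched the well floor within about 0.5 mm of the expected height, with about 1.4 N of contact. The last pictures show it upright in the second well from the large end, and only the forceps ever touched it. The other three weights look the same as in the first pictures.

**Forceps:** they met the pocket floor at about 2 N and sit jaws down. The tail is within about half a pixel of where it started, and the robot is clear. They are twisted a few degrees about their own axis compared with the start, which I left as it was.

**Disagreements:**
- The cameras placed the forceps tip 1 to 2 mm off from the arm's own position, so I corrected for that at the pan and at the well.
- The gripper does not report its grip force, so I judged the forceps grip from the finger opening and the pictures.

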